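# Glaze-thickness check on an indexed turntable

### The arm

A 7-joint arm with a two-finger parallel gripper is mounted at the origin on the work surface. World frame = base frame: x ahead of the robot, y to its left, z up, the work surface at z = 0. Lengths are in mm, angles in rad, forces in N, time in s.
With the tool pointing down it reaches from about 400 to 900 mm from the base axis. Payload 5.5 kg.
Tool frame: the origin (TCP) lies at the very end of the fingers, on their centre line; the grasp point (between the pads) lies 19 mm behind it; z points along the fingers, y is the direction in which the jaws open and shut (so a half turn about z gives the same grasp; the last joint's range is limited). The gripper opens to 92 mm and grips with 3 to 60 N. Pads are 19 mm wide; open, the fingers measure 130 mm over their backs; the gripper's body (75 mm by 190 mm) begins 47 mm behind the grasp point.
Start: joints at [1.442, 0.501, -0.427, 1.55, 0.221, 1.138, -0.21], TCP at [248.237, -600.732, 226.729] pointing down, gripper open.
Joint ranges: [-2.88, 2.88], [-0.31, 2.03], [-1.54, 1.56], [0.2, 2.42], [-1.41, 4.55], [0.19, 2.02], [-2.57, 2.57]. Speed limits (rad/s): [2.57, 2.57, 3.14, 3.14, 3.14, 3.14, 3.14].

### API

Orientations are given as a unit quaternion [x, y, z, w].
In Python, from rig import bot gives the robot as it stands. The module is installed in compiled form; this text tells all that it offers.
- The arm moves only by the tool apply_moves, never from a script. Its argument "steps" is a list that holds one entry, the list of rows, each a list of 5 numbers: the shift along the tool's x, y, z in m, then the turn about the tool's z in rad, then the opening, from -1 (shut) to 1 (fully open). A call has 1 to 20 rows; each row is the pose to reach, as a shift and turn from the pose measured when the call began, along the tool's axes at that moment; what a row does not reach only later rows make up. A row lasts 1/12 s, in which the tool goes at most 41.7 mm and 7.16 degrees, less where a joint would pass 70% of its speed; a pose out of reach is approached as far as the arm can. A call with a gripper value outside its range is refused whole. The fingers move at their own pace and stop on an object; the grip force is fixed at half the most. Time passes only in rows, so rows that repeat a pose let the fingers close. It gives the time, the measured TCP pose, the force and the opening at its end, in the units of the state.
- bot.read_state(): the state, without advancing time (a new reading comes with each control period).
- bot.camera(name): name is "scene" or "side" or "wrist"; returns a dict with "frame" (384x512x3 uint8, red, green, blue), "intrinsics" (3x3 intrinsics, pixels), "dist_coeffs" ([k1, k2, p1, p2, k3] as OpenCV has them; the pictures are not rectified), "pose" (4x4, takes a point from camera to world coordinates); the wrist camera has in their place "tool_from_camera" (4x4, takes a point from camera to tool coordinates, whose origin is the TCP and whose axes are the flange's). Camera axes: x right, y up, looking along -z (the intrinsics and any distortion apply to the point x, -y, -z); pixel columns grow to the right and rows downward; lengths in mm; the calibration is good to about 2 mm. A picture is of the moment at which its call begins: read the wrist's pose just before it. There is no depth.
- bot.finish_job(): hands the job in, once; it reports no verdict.
Trained networks look in a picture, given as the dict that the camera call returned (one of the last four; its "shot" number tells which), for a name from the list of things; names that differ only in an ending like _2 or _b are one class to them, and where a whole thing is asked for, a point or a joint stands for the part that bears it (a point fixed in the world has none). Each returns a list of dicts, best first, with "score" (0 to 1); they miss things now and then, are a little off and sometimes report something else, mostly with a low value. They report only what shows in the picture. A call takes as long as a camera call. They do not tell look-alikes from the thing itself.
- bot.trace(picture, query): "mask" (384x512 bool, what is visible of it).
- bot.mark_of(picture, query): "centre" ([x, y, z] in mm, in world coordinates, good to about 4 mm: a listed point, or the origin of a listed thing).
The state is a dict: "clock": time; "joint_positions": joint angles; "qd": joint speeds; "joint_torque": joint torques, N m; "tcp_pos": TCP position; "tcp_rot": TCP orientation; "force": force on the tool from outside, world axes, zero at the start; "torque": the same for the moment, N m; "width": opening from 0.0 (shut) to 1.0 (fully open).
Only numpy, scipy, OpenCV 4.12 (cv2) and the standard library are available. Lean on these libraries where they do the work, as an engineer would, in place of code of your own. Each camera call takes 0.05 s, during which the arm holds its last target.

### The job

Turn the turntable by its orange grip until the keyway on the rim of its head lines up with the slot of the yellow index fork, and let go. Then take the blue gauge probe from its wooden stand and, holding it upright and leaving the turntable lined up, press its sprung brass tip gently (about half its 8 mm travel) onto the middle of the white puck, then the blue dot and then the red dot of the glazed disc. Finally put the probe back in its stand, upright with its collar resting on top; do not press the probe on the brown or black puck and do not disturb the other things on the bench.

Things in the scene. Friction and masses are not known exactly. Their poses are not given: they have to be found in the camera images.
- turntable: fixed foot of the turntable, with the turning head on it. Sizes in mm. Origin on the bench under the turning axis; z up, x points from the axis to the index fork. Foot 150 dia.; index fork (two yellow jaws, 10 slot between them) from 111 to 137 out along x, top 69 above the bench. Head: 200 dia. aluminium disc carrying a white glazed disc 194 dia. whose top is 60 above the bench; on the rim a steel lug 30 wide with a 10 wide keyway, top 66, reaching 107 out
- head (a joint): angle of the turning head (rad), growing anticlockwise seen from above; 0 = keyway exactly in line with the index slot; starts 0.45 to 1.25, so it must be turned clockwise; limits -0.8 and 1.6; it stays where it is left, friction about 0.1 N m
- hub_grip (a point): point in the orange bar grip on the turning axis, 90 above the bench, turns with the head; its x points from the axis to the keyway. The bar is 14 thick along x, 60 long along y, and stands from 68 to 101 above the bench (top of the dark hub under it, 56 dia., at 68)
- keyway (a point): middle of the keyway on the head's rim, 100 from the axis, 66 above the bench, turns with the head
- index_slot (a point): middle of the fixed index fork's slot at its top, 124 from the axis, 69 above the bench
- blue_dot (a point): centre of the blue test dot, 14 dia., on the top of the glazed disc, 68 from the axis, 60 above the bench, turns with the head (105 deg anticlockwise from the keyway)
- red_dot (a point): centre of the red test dot, 14 dia., on the top of the glazed disc, 68 from the axis, 60 above the bench, turns with the head (230 deg anticlockwise from the keyway)
- probe: loose gauge probe, about 0.12 kg (0.1 to 0.16), standing upright in its stand. Origin: centre of the underside of its black collar; z along the probe, up. Collar 40 dia., z 0 to 6; round blue handle 20 dia., z 6 to 76, to be gripped; steel shaft 12 dia., z -55 to 0; sprung brass tip 6 dia. below it, ending at z -75 when free
- probe_tip (a point): the very end of the brass tip, 75 below the probe's origin when free; it moves up with the plunger
- plunger (a joint): travel of the sprung tip into the probe (m): 0 free, 0.008 fully in; needs 1 N to start and 2.6 N to be fully in
- stand: fixed wooden block 66 x 66 x 90 high with an upright through hole, 23 dia., in the middle of its top. Origin: centre of the underside. The probe's collar rests on its top, with the shaft and tip in the hole
- white_puck: white glaze puck, 40 dia., on a 48 dia. dark steel foot bolted to the bench; total height 25. Origin: centre of the underside. The three pucks (white, brown, black) change places between runs
- white_puck_top (a point): centre of the white puck's top face, 25 above the bench
- brown_puck: brown glaze puck, 40 dia., on a 48 dia. dark steel foot bolted to the bench; total height 25. Origin: centre of the underside. The three pucks (white, brown, black) change places between runs
- black_puck: black glaze puck, 40 dia., on a 48 dia. dark steel foot bolted to the bench; total height 25. Origin: centre of the underside. The three pucks (white, brown, black) change places between runs
- vase: white and black three-bulged vase, 110 tall, 52 wide (mm), loose bystander, origin at its underside or middle; leave it alone
- paint_cup: black open cup, 50 tall, 64 wide (mm), loose bystander, origin at its underside or middle; leave it alone
- bowl: blue bowl, 40 tall, 100 wide (mm), loose bystander, origin at its underside or middle; leave it alone
- bottle: white bottle with red cap, 190 tall, 72 wide (mm), loose bystander, origin at its underside or middle; leave it alone
- brush: flat paint brush with a wooden handle, lying, about 200 long (mm), loose bystander, origin at its underside or middle; leave it alone
- eraser: blue block 70 x 45 x 25 (mm), loose bystander, origin at its underside or middle; leave it alone
- jar: amber jar with yellow lid, 75 tall, 60 wide (mm), loose bystander, origin at its underside or middle; leave it alone
There are look-alikes about, which are no part of the job. What is shaped like the probe but green or pink is not meant. Leave any turquoise look-alike of the turntable alone.

How it is judged (in metres and radians):
On the way, in this order (a step that is already met when the one before it is completed fails the run):
1. the keyway is lined up with the index slot (within 0.06 rad), at rest and let go (value of joint head between -0.06 and 0.06 rad and velocity of joint head between -0.05 and 0.05 rad/s and contact force between the fingers and turntable below 0.3 N), for 0.2 s.
2. the probe is held and lifted out of the stand (height (world z) of probe above 0.175 m and contact force between the fingers and probe above 1 N), for 0.1 s.
3. the upright probe's tip is pressed in at least 2 mm on the white puck, within 15 mm of its centre, turntable lined up (horizontal distance between probe_tip and white_puck_top below 0.015 m and value of joint plunger above 0.002 m and contact force between probe and white_puck above 0.5 N and angle between probe's own z axis and vertical below 0.2 rad and value of joint head between -0.06 and 0.06 rad), for 0.1 s.
4. the same on the blue dot, within 7 mm of its centre (horizontal distance between probe_tip and blue_dot below 0.007 m and value of joint plunger above 0.002 m and contact force between probe and turntable above 0.5 N and angle between probe's own z axis and vertical below 0.2 rad and value of joint head between -0.06 and 0.06 rad), for 0.1 s.
5. the same on the red dot, within 7 mm of its centre (horizontal distance between probe_tip and red_dot below 0.007 m and value of joint plunger above 0.002 m and contact force between probe and turntable above 0.5 N and angle between probe's own z axis and vertical below 0.2 rad and value of joint head between -0.06 and 0.06 rad), for 0.1 s.
At the end, for the whole second after the job is handed in: The probe is back in its stand, released, at rest, upright (within 0.1 rad), its collar on the stand's top (underside 86 to 94 mm above the stand's foot, within 8 mm of the stand's axis), and the keyway is still lined up with the index slot within 0.06 rad (value of joint head between -0.06 and 0.06 rad and horizontal distance between probe and stand below 0.008 m and z of probe in the frame of stand between 0.086 and 0.094 m and angle between probe's own z axis and vertical below 0.1 rad and linear speed of probe below 0.02 m/s and contact force between the fingers and probe below 0.1 N); the robot touches nothing.
It fails at once if the probe is pressed on the turntable or the white puck with more than 15 N (contact force between probe and turntable above 15 N or contact force between probe and white_puck above 15 N).
It fails at once if the probe is pressed on the brown or the black puck (contact force between probe and brown_puck above 0.5 N or contact force between probe and black_puck above 0.5 N).
It fails at once if a bystander is moved more than 30 mm (distance of any of vase, paint_cup, bowl, bottle, brush, eraser, jar from where it was at the start of the episode above 0.03 m).
It also fails if it takes over 72 s, if anything falls off the work surface, if the arm or the gripper's body presses on something with over 40 N, if the wrist force passes 120 N, or if a joint passes its speed limit or range.

## Working session

There is one attempt and no reset: what is moved stays moved. The work goes in short steps, Python scripts to look and compute and a tool call to move; the robot and the scene stay as the last step left them, time stands still between calls to the robot, and variables do not carry over. Pictures are saved under pics/ and viewed, and the job is handed in when it is done.

Besides the shell and the picture viewer there is one more tool, called as name(argument=value, ...), one argument or row to a line, values as JSON. apply_moves: Moves the arm, as the interface text tells. Its arguments: {"type":"object","properties":{"steps":{"type":"array"}},"required":["steps"]}

```bash
mkdir -p pics
python3 - <<'E'
from rig import bot
import cv2,numpy as np
s=bot.read_state();print({k:np.round(v,3) for k,v in s.items()})
for n in ["scene","side","wrist"]:
    c=bot.camera(n); cv2.imwrite(f"pics/{n}0.png",c["frame"][:,:,::-1])
    print(n,c["shot"],np.round(c["intrinsics"],1).tolist(),np.round(c["dist_coeffs"],3),np.round(c.get("pose",c.get("tool_from_camera")),3).tolist())
    qs=["turntable","hub_grip","keyway","index_slot","blue_dot","red_dot","probe","stand","white_puck","white_puck_top","brown_puck","black_puck","vase","paint_cup","bowl","bottle","brush","eraser","jar"] if n!="wrist" else ["turntable","probe"]
    for q in qs:
        print(n,q,[(np.round(d["centre"]).tolist(),round(d["score"],2)) for d in bot.mark_of(c,q)[:4]])
print(bot.read_state()["clock"])
E
```

```text
{'clock': np.float64(0.0), 'joint_positions': array([ 1.442,  0.502, -0.427,  1.551,  0.221,  1.138, -0.21 ]), 'qd': array([ 0.001,  0.001, -0.001,  0.001,  0.001, -0.001, -0.   ]), 'joint_torque': array([ 0.0000e+00, -5.6660e+01, -5.8160e+00, -2.7912e+01, -6.9000e-02,
        3.1000e-02,  0.0000e+00]), 'tcp_pos': array([ 247.918, -600.121,  225.68 ]), 'tcp_rot': array([ 0.981,  0.195, -0.   , -0.001]), 'force': array([ 0.269,  0.018, -0.28 ]), 'torque': array([ 0.039, -0.018, -0.039]), 'width': np.float64(0.993)}
scene 1 [[400.9, 0.0, 265.5], [0.0, 400.9, 190.4], [0.0, 0.0, 1.0]] [-0.117  0.     0.     0.     0.   ] [[0.184, -0.751, 0.634, 1362.649], [0.983, 0.147, -0.111, -138.277], [-0.01, 0.644, 0.765, 1146.525], [0.0, 0.0, 0.0, 1.0]]
scene turntable [([210.0, -292.0, 3.0], 0.93), ([591.0, -28.0, 1.0], 0.62)]
scene hub_grip [([213.0, -292.0, 91.0], 0.82), ([587.0, -30.0, 88.0], 0.77), ([735.0, 251.0, 2.0], 0.47)]
scene keyway [([623.0, 75.0, 67.0], 0.83), ([311.0, -307.0, 69.0], 0.58), ([732.0, 253.0, 1.0], 0.43)]
scene index_slot [([714.0, -12.0, 69.0], 0.88), ([338.0, -315.0, 7
[... 2386 characters left out ...]
ck_puck [([644.0, 470.0, 0.0], 0.72)]
side vase [([743.0, 250.0, 3.0], 0.55)]
side paint_cup [([642.0, 476.0, 0.0], 0.77)]
side bowl [([738.0, -224.0, 0.0], 0.64)]
side bottle [([420.0, -266.0, 23.0], 0.36), ([714.0, -14.0, 72.0], 0.22)]
side brush [([404.0, -1.0, 0.0], 0.91)]
side eraser [([424.0, -268.0, 1.0], 0.72), ([656.0, -396.0, 3.0], 0.45)]
side jar [([405.0, 527.0, -0.0], 0.58), ([741.0, 250.0, -0.0], 0.53)]
wrist 3 [[265.8, 0.0, 252.8], [0.0, 265.8, 192.0], [0.0, 0.0, 1.0]] [0.018 0.    0.    0.    0.   ] [[0.0, 0.952, 0.307, 84.016], [1.0, -0.0, 0.0, -0.672], [0.001, 0.307, -0.952, -158.851], [0.0, 0.0, 0.0, 1.0]]
wrist turntable [([210.0, -293.0, -1.0], 0.72)]
wrist probe []
2.15
```

View pictures.

View pics/scene0.png

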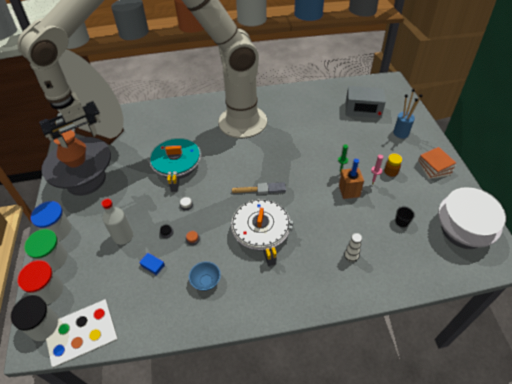

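View pics/side0.png

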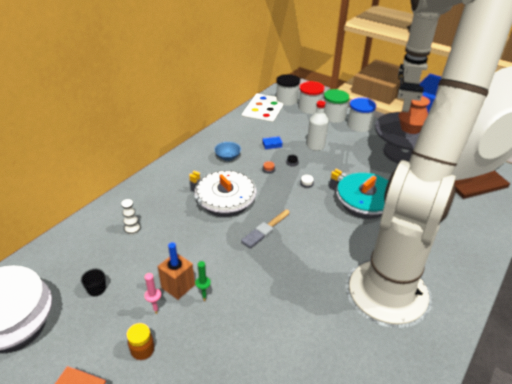

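```bash
cat > h.py <<'E'
from rig import bot
import cv2,numpy as np
from scipy.spatial.transform import Rotation as R
def shift(target,yaw=None):
    """yaw: wanted world angle of tool y"""
    s=bot.read_state();r=R.from_quat(s["tcp_rot"]).as_matrix()
    d=r.T@(np.array(target)-s["tcp_pos"])/1000
    a=np.arctan2(r[1,1],r[0,1])
    print("clock",round(s["clock"],2),"tcp",np.round(s["tcp_pos"],1),"yaw_y",round(a,3),"tilt",round(np.degrees(np.arccos(-r[2,2])),2),"w",round(s["width"],3),"F",np.round(s["force"],1),"q",np.round(s["joint_positions"],2))
    print("shift",np.round(d,4), None if yaw is None else "turn %.3f (+-pi)"%(-((yaw-a+np.pi)%(2*np.pi)-np.pi)))
def cam(n):
    s=bot.read_state();c=bot.camera(n)
    if n=="wrist":
        T=np.eye(4);T[:3,:3]=R.from_quat(s["tcp_rot"]).as_matrix();T[:3,3]=s["tcp_pos"]
        c["P"]=T@c["tool_from_camera"]
    else: c["P"]=np.array(c["pose"])
    return c
def proj(c,p):
    q=np.linalg.inv(c["P"])@np.append(p,1);v=np.array([[q[0],-q[1],-q[2]]])
    return cv2.projectPoints(v,np.zeros(3),np.zeros(3),c["intrinsics"],np.array(c["dist_coeffs"]))[0].ravel()
def ray(c,px,z):
    u=cv2.undistortPoints(np.array([[px]],float),c["intrinsics"],np.array(c["dist_coeffs"])).ravel()
    d=c["P"][:3,:3]@np.array([u[0],-u[1],-1.]);o=c["P"][:3,3]
    return o+d*(z-o[2])/d[2]
def save(c,name,crop=None,k=1):
    im=c["frame"][:,:,::-1]
    if crop: x0,y0,x1,y1=crop; im=im[y0:y1,x0:x1]
    cv2.imwrite("pics/"+name,cv2.resize(np.ascontiguousarray(im),None,fx=k,fy=k,interpolation=cv2.INTER_CUBIC))
def marks(c,*qs):
    for q in qs: print(q,[(np.round(d["centre"],1).tolist(),round(d["score"],2)) for d in bot.mark_of(c,q)[:3]])
E
python3 - <<'E'
from h import *
shift([590,-25,240],-1.896)
im=cv2.imread("pics/scene0.png")
a=cv2.resize(im[120:270,150:310],None,fx=4.5,fy=4,interpolation=2)[:, :]
a=cv2.resize(im[190:270,215:315],(400,320),interpolation=2);b=cv2.resize(im[135:215,320:420],(400,320),interpolation=2)
cv2.imwrite("pics/crop0.png",np.hstack([a,b]))
E
```

```text
clock 2.15 tcp [ 248.2 -600.7  226.7] yaw_y -1.179 tilt 0.0 w 1.001 F [0.2 0.2 0.3] q [ 1.44  0.5  -0.43  1.55  0.22  1.14 -0.21]
shift [ 0.5357 -0.4016 -0.0133] turn 0.717 (+-pi)
```

View pics/crop0.png

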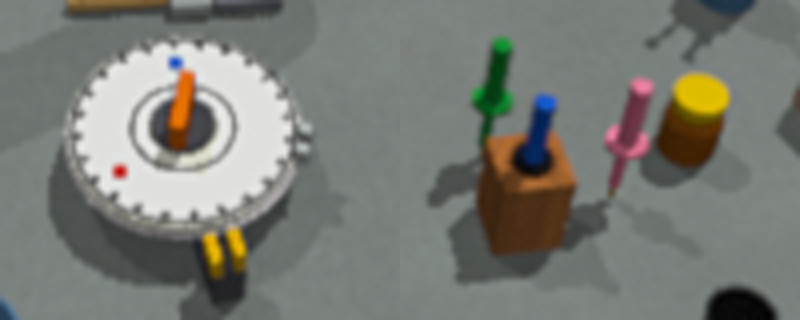

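Candidates in the scene view are the turntables, white (262,225) or turquoise (175,158), and the probes, blue in the stand (353,172), green (344,155) or pink (377,167). I choose the white turntable and the blue probe. The crop confirms both choices, showing the keyway lug at right and the yellow fork below.

apply_moves(
  steps=[
    [[0.53,-0.4,-0.03,0.717,1],[0.53,-0.4,-0.03,0.717,1],[0.53,-0.4,-0.03,0.717,1],[0.53,-0.4,-0.03,0.717,1],[0.53,-0.4,-0.03,0.717,1],[0.53,-0.4,-0.03,0.717,1],[0.53,-0.4,-0.03,0.717,1],[0.53,-0.4,-0.03,0.717,1],[0.53,-0.4,-0.03,0.717,1],[0.53,-0.4,-0.03,0.717,1],[0.53,-0.4,-0.03,0.717,1],[0.53,-0.4,-0.03,0.717,1],[0.53,-0.4,-0.03,0.717,1],[0.53,-0.4,-0.03,0.717,1],[0.53,-0.4,-0.03,0.717,1],[0.53,-0.4,-0.03,0.717,1],[0.53,-0.4,-0.03,0.717,1],[0.53,-0.4,-0.03,0.717,1]],
  ],
)

```text
clock: 3.65
tcp_pos: [586.1, -24.6, 256.9]
tcp_rot: [0.987, -0.159, 0.0, -0.001]
force: [-0.4, -1.0, -0.5]
width: 1.002
```

Run:
```python
from h import *
shift([590,-25,140],-1.896)
c=cam("wrist");save(c,"w1.png",None,1.5)
marks(c,"turntable","hub_grip","keyway","index_slot","blue_dot","red_dot")
shift([590,-25,140],-1.896)
```

```text
clock 3.65 tcp [586.1 -24.6 256.9] yaw_y -1.889 tilt 0.11 w 1.002 F [-0.4 -1.  -0.5] q [ 0.46  0.38 -0.6   1.68  0.23  1.15 -2.09]
shift [ 0.0038 -0.0006  0.1169] turn 0.007 (+-pi)
turntable [([588.2, -23.7, -3.2], 0.73)]
hub_grip [([589.2, -23.5, 88.4], 0.61)]
keyway [([619.9, 71.8, 67.3], 0.95)]
index_slot [([712.1, -5.8, 67.1], 0.97)]
blue_dot [([522.4, -17.0, 58.4], 0.63), ([743.6, 251.1, 0.7], 0.31)]
red_dot [([620.1, -81.9, 58.2], 0.97)]
clock 4.0 tcp [584.9 -30.5 256.8] yaw_y -1.899 tilt 0.04 w 1.003 F [-0.1  0.   0.5] q [ 0.47  0.38 -0.59  1.68  0.23  1.15 -2.09]
shift [ 0.003  -0.0069  0.1168] turn -0.003 (+-pi)
```

View pics/w1.png

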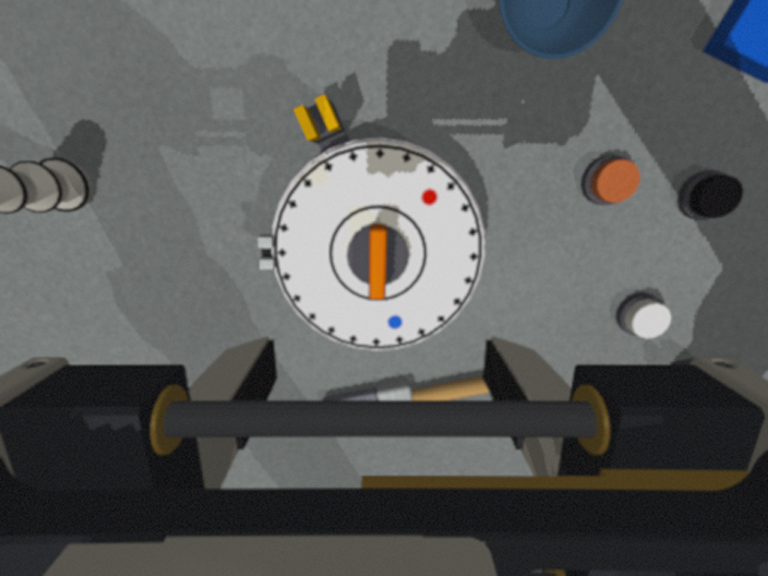

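apply_moves(
  steps=[
    [[0.003,-0.007,0,-1.6,0.2],[0.003,-0.007,0,-1.6,0.2],[0.003,-0.007,0,-1.6,0.2],[0.003,-0.007,0,-1.6,0.2],[0.003,-0.007,0,-1.6,0.2],[0.003,-0.007,0,-1.6,0.2],[0.003,-0.007,0,-1.6,0.2],[0.003,-0.007,0,-1.6,0.2],[0.003,-0.007,0,-1.6,0.2],[0.003,-0.007,0,-1.6,0.2],[0.003,-0.007,0,-1.6,0.2],[0.003,-0.007,0,-1.6,0.2],[0.003,-0.007,0,-1.6,0.2]],
  ],
)

```text
clock: 5.08
tcp_pos: [589.8, -26.0, 256.8]
tcp_rot: [0.803, 0.596, -0.0, 0.0]
force: [-0.2, 0.4, -0.2]
width: 0.599
```

Run:
```python
from h import *
shift([588,-25,220],1.246)
```

```text
clock 5.08 tcp [589.8 -26.  256.8] yaw_y -0.294 tilt 0.07 w 0.599 F [-0.2  0.4 -0.2] q [ 0.68  0.48 -0.92  1.66  0.41  1.2  -0.63]
shift [ 0.0005 -0.0021  0.0368] turn -1.540 (+-pi)
```

apply_moves(
  steps=[
    [[0,-0.002,0,-1.54,0.2],[0,-0.002,0,-1.54,0.2],[0,-0.002,0,-1.54,0.2],[0,-0.002,0,-1.54,0.2],[0,-0.002,0,-1.54,0.2],[0,-0.002,0,-1.54,0.2],[0,-0.002,0,-1.54,0.2],[0,-0.002,0,-1.54,0.2],[0,-0.002,0,-1.54,0.2],[0,-0.002,0,-1.54,0.2],[0,-0.002,0,-1.54,0.2],[0,-0.002,0,-1.54,0.2],[0,-0.002,0,-1.54,0.2],[0,-0.002,0,-1.54,0.2],[0,-0.002,0,-1.54,0.2]],
  ],
)

```text
clock: 6.33
tcp_pos: [587.8, -26.4, 256.6]
tcp_rot: [0.163, 0.987, -0.001, -0.0]
force: [-0.1, -0.1, -0.0]
width: 0.597
```

Run:
```python
from h import *
shift([588,-25,220],1.246)
c=cam("wrist");save(c,"w2.png",None,1.5)
marks(c,"turntable","hub_grip","keyway","index_slot","blue_dot","red_dot")
np.savez("c2.npz",f=c["frame"],P=c["P"],K=c["intrinsics"],D=c["dist_coeffs"])
shift([588,-25,220],1.246)
```

```text
clock 6.33 tcp [587.8 -26.4 256.6] yaw_y 1.243 tilt 0.08 w 0.597 F [-0.1 -0.1 -0. ] q [ 0.86  0.66 -1.27  1.66  0.65  1.31  0.72]
shift [0.0002 0.0014 0.0366] turn -0.003 (+-pi)
turntable [([587.8, -23.1, 1.8], 0.65), ([620.5, -83.5, 56.9], 0.43)]
hub_grip [([586.6, -23.3, 90.0], 0.62), ([422.1, -269.6, -0.9], 0.55)]
keyway [([620.5, 74.3, 64.3], 0.72), ([588.2, -22.1, 90.7], 0.26)]
index_slot [([712.6, -7.5, 69.8], 0.93)]
blue_dot [([523.0, -18.4, 58.5], 0.76)]
red_dot [([619.5, -81.1, 56.6], 0.67)]
clock 6.68 tcp [587.9 -25.5 256.9] yaw_y 1.245 tilt 0.09 w 0.6 F [0.5 0.1 0.6] q [ 0.86  0.66 -1.27  1.66  0.65  1.31  0.72]
shift [0.0001 0.0005 0.0369] turn -0.001 (+-pi)
```

View pics/w2.png

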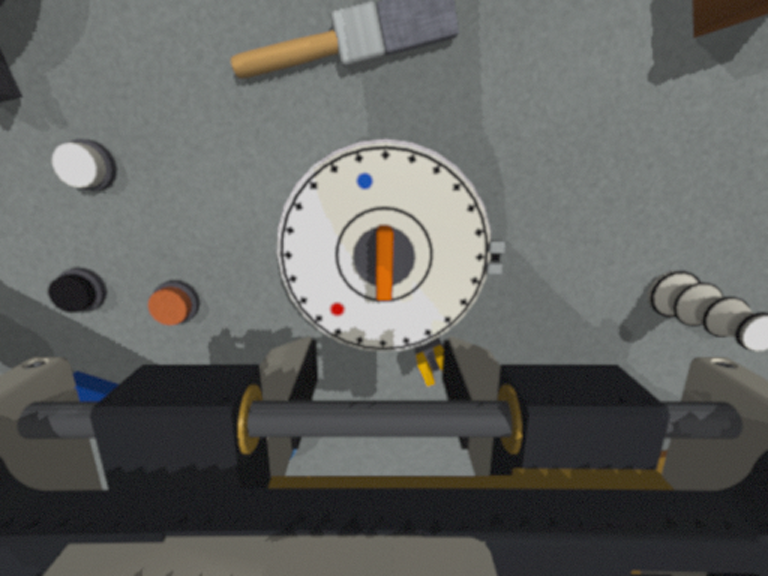

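```bash
cat > dots.py <<'E'
from h import *
def dots(c):
    hsv=cv2.cvtColor(c["frame"],cv2.COLOR_RGB2HSV)
    out={}
    for n,m in (("blue",cv2.inRange(hsv,(100,120,60),(125,255,255))),("red",cv2.inRange(hsv,(0,170,80),(4,255,255))|cv2.inRange(hsv,(172,170,80),(180,255,255))),("yellow",cv2.inRange(hsv,(20,150,80),(32,255,255))),("orange",cv2.inRange(hsv,(5,180,80),(16,255,255)))):
        k,l,st,ce=cv2.connectedComponentsWithStats(m)
        z={"blue":60,"red":60,"yellow":69,"orange":101}[n]
        for i in range(1,k):
            if st[i,4]>25: print(n,st[i,4],np.round(ce[i],1),np.round(ray(c,ce[i],z)[:2],1))
E
python3 - <<'E'
from dots import *
d=np.load("c2.npz");c=dict(frame=d["f"],P=d["P"],intrinsics=d["K"],dist_coeffs=d["D"])
dots(c)
# keyway and rim
for p in [(498/1.5,258/1.5)]: print("kw",ray(c,p,66))
# glazed disc ellipse (white)
g=cv2.cvtColor(c["frame"],cv2.COLOR_RGB2HSV)
m=((g[:,:,2]>150)&(g[:,:,1]<60)).astype(np.uint8)
k,l,st,ce=cv2.connectedComponentsWithStats(m);i=1+np.argmax(st[1:,4])
cn=max(cv2.findContours((l==i).astype(np.uint8),0,1)[0],key=len)
h=cv2.convexHull(cn)[:,0]
w=np.array([ray(c,p,60)[:2] for p in h]);print(len(w))
from scipy.optimize import least_squares
f=least_squares(lambda x:np.hypot(*(w-x[:2]).T)-x[2],[588,-24,97],loss="soft_l1");print(f.x)
E
```

```text
blue 67 [242.8 120.3] [520.8 -16.6]
blue 376 [ 61.  258.1] [ 623.2 -344. ]
red 41 [224.4 205.8] [623.7 -80.8]
yellow 78 [292.4 237.1] [697.7  -2.6]
yellow 145 [283.  245.7] [706.8 -19.6]
yellow 280 [163.6 280.4] [ 704.9 -209.5]
yellow 84 [344.8 287.8] [807.   49.6]
orange 519 [255.9 175. ] [585.2 -20.9]
kw [622.81290428  74.97293054  66.        ]
47
[588.55123058 -21.91772879  91.35964229]
```

Run:
```python
from h import *
shift([588.5,-22.7,74],1.232)
```

```text
clock 6.68 tcp [587.9 -25.5 256.9] yaw_y 1.245 tilt 0.09 w 0.6 F [0.5 0.1 0.6] q [ 0.86  0.66 -1.27  1.66  0.65  1.31  0.72]
shift [0.0004 0.0031 0.1829] turn 0.013 (+-pi)
```

apply_moves(
  steps=[
    [[0,0.003,0.04,0.013,0.2],[0,0.003,0.08,0.013,0.2],[0,0.003,0.12,0.013,0.2],[0,0.003,0.15,0.013,0.2],[0,0.003,0.17,0.013,0.2],[0,0.003,0.183,0.013,0.2],[0,0.003,0.183,0.013,0.2],[0,0.003,0.183,0.013,0.2],[0,0.003,0.183,0.013,-1],[0,0.003,0.183,0.013,-1],[0,0.003,0.183,0.013,-1],[0,0.003,0.183,0.013,-1],[0,0.003,0.183,0.013,-1],[0,0.003,0.183,0.013,-1]],
  ],
)

```text
clock: 7.85
tcp_pos: [589.1, -23.1, 74.3]
tcp_rot: [0.169, 0.986, -0.001, 0.0]
force: [0.5, 0.4, -0.3]
width: 0.217
```

Run:
```python
from h import *
shift([588.5,-22.7,74],0.123)
```

```text
clock 7.85 tcp [589.1 -23.1  74.3] yaw_y 1.232 tilt 0.11 w 0.217 F [ 0.5  0.4 -0.3] q [ 0.74  0.84 -1.07  1.81  0.86  1.04  0.56]
shift [0.0007 0.0002 0.0003] turn 1.109 (+-pi)
```

apply_moves(
  steps=[
    [[0,0,0,0,-1],[0,0,0,0,-1],[0,0,0,0,-1],[0,0,0,0,-1],[0,0,0,0.1,-1],[0,0,0,0.2,-1],[0,0,0,0.3,-1],[0,0,0,0.4,-1],[0,0,0,0.5,-1],[0,0,0,0.6,-1],[0,0,0,0.7,-1],[0,0,0,0.8,-1],[0,0,0,0.9,-1],[0,0,0,1.0,-1],[0,0,0,1.06,-1],[0,0,0,1.1,-1],[0,0,0,1.109,-1],[0,0,0,1.109,-1],[0,0,0,1.109,-1],[0,0,0,1.109,-1]],
  ],
)

```text
clock: 9.52
tcp_pos: [588.7, -23.4, 74.3]
tcp_rot: [0.662, 0.749, -0.001, 0.001]
force: [-3.6, -1.2, 4.7]
width: 0.147
```

Run:
```python
from h import *
shift([588.5,-22.7,74],0.123)
c=cam("wrist");save(c,"w3.png",None,1.5)
marks(c,"keyway","index_slot")
```

```text
clock 9.52 tcp [588.7 -23.4  74.3] yaw_y 0.124 tilt 0.14 w 0.147 F [-3.6 -1.2  4.7] q [ 0.61  0.72 -0.85  1.81  0.67  0.93 -0.41]
shift [ 0.0007 -0.0001  0.0003] turn 0.001 (+-pi)
keyway [([686.1, -14.0, 64.2], 0.84)]
index_slot [([713.3, -6.4, 68.0], 0.71)]
```

View pics/w3.png

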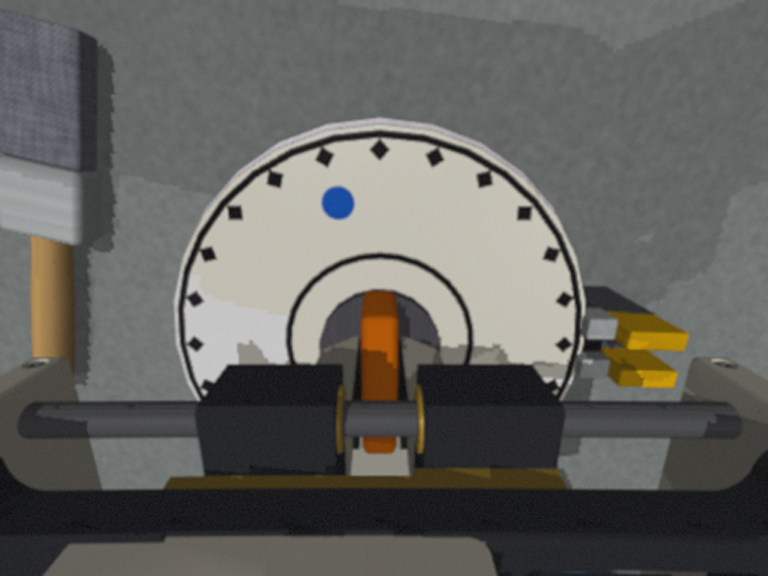

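Run:
```python
from h import *
c=cam("wrist")
im=cv2.resize(c["frame"][180:270,370:470,::-1],None,fx=7,fy=6.5,interpolation=2)
def L(a,r0,r1,off,z,col):
    e=np.array([np.cos(a),np.sin(a)]);n=np.array([-e[1],e[0]]);o=np.array([588.7,-22.3])
    P=[proj(c,np.append(o+r*e+off*n,z)) for r in (r0,r1)]
    P=[tuple(int(v) for v in ((p[0]-370+.5)*7,(p[1]-180+.5)*6.5)) for p in P]
    cv2.line(im,*P,col,1)
a=0.124
for off in (-5,5,-15,15): L(a,95,107,off,66,(255,0,255))
for off in (-5,5): L(a,111,137,off,69,(255,255,0))
cv2.imwrite("pics/w3c.png",im)
```

```text
(no output)
```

View pics/w3c.png

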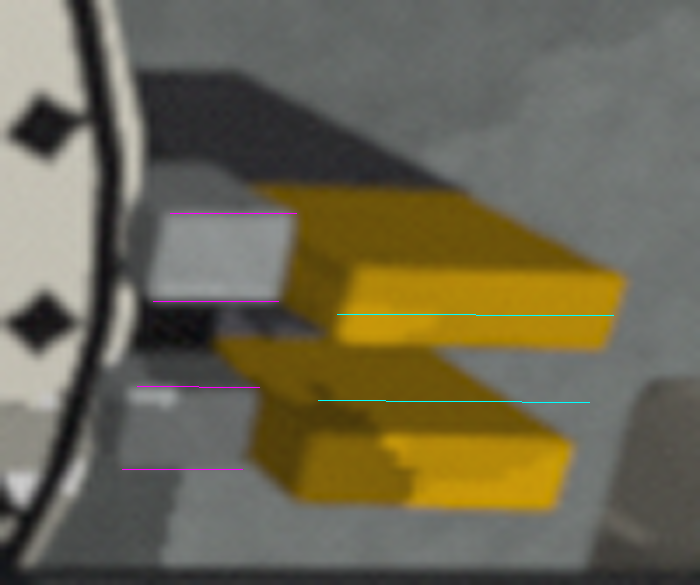

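apply_moves(
  steps=[
    [[0,0,0,0.03,-1],[0,0,0,0.03,-1],[0,0,0,0.03,-1],[0,0,0,0.03,-1]],
  ],
)

```text
clock: 10.05
tcp_pos: [588.6, -23.4, 74.3]
tcp_rot: [0.673, 0.74, -0.001, 0.001]
force: [-3.8, -1.7, 4.0]
width: 0.15
```

Run:
```python
from h import *
c=cam("wrist")
shift([588.7,-22.3,74],0.094)
im=cv2.resize(c["frame"][180:270,370:470,::-1],None,fx=7,fy=6.5,interpolation=2)
def L(a,r0,r1,off,z,col):
    e=np.array([np.cos(a),np.sin(a)]);n=np.array([-e[1],e[0]]);o=np.array([588.7,-22.3])
    P=[proj(c,np.append(o+r*e+off*n,z)) for r in (r0,r1)]
    P=[tuple(int(v) for v in ((p[0]-370+.5)*7,(p[1]-180+.5)*6.5)) for p in P]
    cv2.line(im,*P,col,1)
a=0.094
for off in (-5,5,-15,15): L(a,95,107,off,66,(255,0,255))
for off in (-5,5): L(a,111,137,off,69,(255,255,0))
cv2.imwrite("pics/w4c.png",im)
```

```text
clock 10.1 tcp [588.6 -23.4  74.3] yaw_y 0.094 tilt 0.14 w 0.151 F [-2.4 -1.3  3.2] q [ 0.61  0.72 -0.84  1.81  0.66  0.92 -0.44]
shift [0.0011 0.0002 0.0003] turn -0.000 (+-pi)
```

View pics/w4c.png

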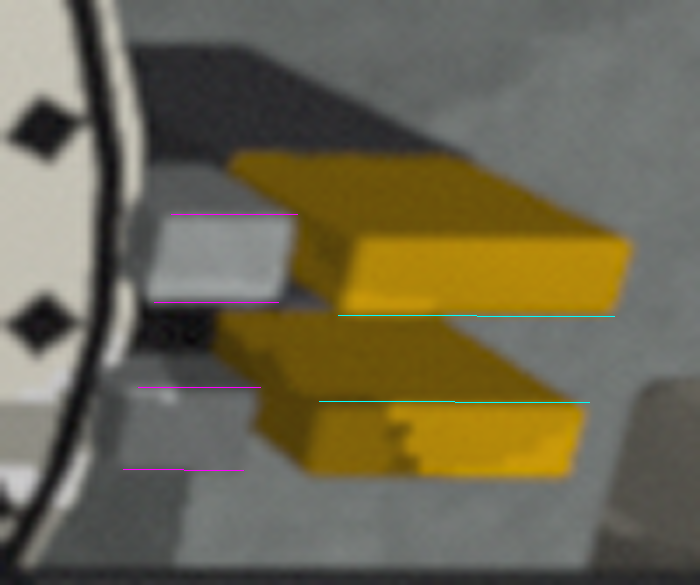

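apply_moves(
  steps=[
    [[0,0,0,0,0.0],[0,0,0,0,0.0],[0,0,0,0,0.0],[0,0,0,0,0.0],[0,0,-0.01,0,0.0],[0,0,-0.04,0,0.0],[0,0,-0.08,0,0.0],[0,0,-0.12,0,0.0],[0,0,-0.15,0,0.0],[0,0,-0.18,0,0.0],[0,0,-0.18,0,0.0],[0,0,-0.18,0,0.0],[0,0,-0.18,0,0.0],[0,0,-0.18,0,0.0]],
  ],
)

```text
clock: 11.27
tcp_pos: [587.8, -23.3, 253.1]
tcp_rot: [0.673, 0.74, -0.002, -0.0]
force: [0.2, -0.6, 0.4]
width: 0.5
```

Run:
```python
from dots import *
c=cam("wrist");save(c,"w5.png",None,1.5)
dots(c)
marks(c,"keyway","index_slot","blue_dot","red_dot","white_puck_top")
np.savez("c5.npz",f=c["frame"],P=c["P"],K=c["intrinsics"],D=c["dist_coeffs"])
shift([472,332,270],0.094)
```

```text
blue 73 [240.  120.3] [564.8  41.7]
red 40 [222.9 206.6] [550.  -78.4]
yellow 212 [346.6 163.9] [7.082e+02 3.000e-01]
yellow 207 [345.  177.5] [709.8 -18. ]
yellow 551 [504.4 228. ] [943.2 -69.1]
yellow 136 [176.3 280.3] [ 487.6 -200.9]
yellow 99 [328.3 268.4] [ 713.  -158.3]
yellow 106 [329.  293.4] [ 722. -202.]
yellow 131 [ 79.9 321.1] [ 336.3 -291. ]
yellow 29 [330.7 315. ] [ 731.9 -242. ]
yellow 82 [395.3 315. ] [ 832.6 -231.5]
orange 515 [254.  175.3] [588.4 -18.3]
keyway [([687.4, -12.1, 63.8], 0.65), ([530.3, -345.0, 0.2], 0.33)]
index_slot [([713.3, -9.6, 66.3], 0.97), ([336.8, -311.1, 69.4], 0.82)]
blue_dot [([566.8, 41.2, 58.6], 0.91)]
red_dot [([546.5, -80.3, 60.5], 0.59)]
white_puck_top []
clock 11.57 tcp [588.4 -22.9 253.6] yaw_y 0.094 tilt 0.14 w 0.499 F [-0.2 -0.9 -0.6] q [ 0.72  0.52 -1.    1.67  0.46  1.22 -0.29]
shift [ 0.3643 -0.0825 -0.0169] turn 0.000 (+-pi)
```

View pics/w5.png

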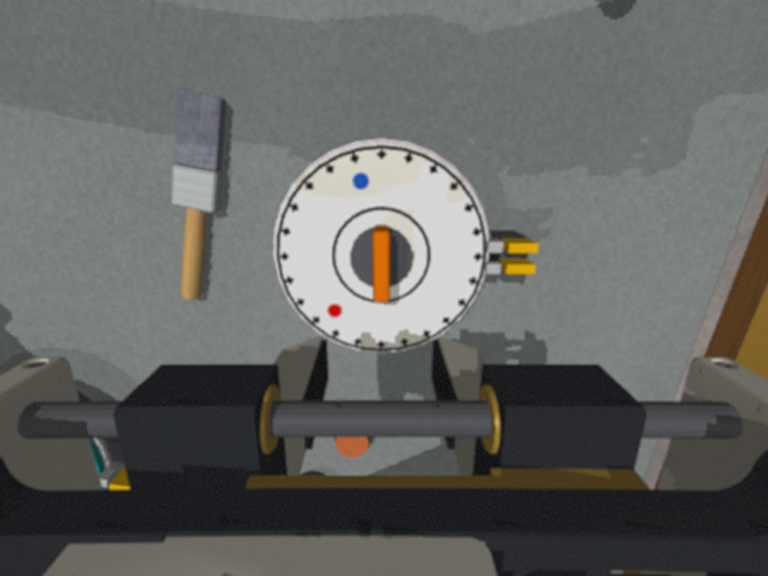

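apply_moves(
  steps=[
    [[0.364,-0.083,-0.017,-0.7,0.2],[0.364,-0.083,-0.017,-0.7,0.2],[0.364,-0.083,-0.017,-0.7,0.2],[0.364,-0.083,-0.017,-0.7,0.2],[0.364,-0.083,-0.017,-0.7,0.2],[0.364,-0.083,-0.017,-0.7,0.2],[0.364,-0.083,-0.017,-0.7,0.2],[0.364,-0.083,-0.017,-0.7,0.2],[0.364,-0.083,-0.017,-0.7,0.2],[0.364,-0.083,-0.017,-0.7,0.2],[0.364,-0.083,-0.017,-0.7,0.2],[0.364,-0.083,-0.017,-0.7,0.2],[0.364,-0.083,-0.017,-0.7,0.2],[0.364,-0.083,-0.017,-0.7,0.2]],
  ],
)

```text
clock: 12.73
tcp_pos: [472.8, 329.8, 269.7]
tcp_rot: [0.38, 0.925, -0.002, -0.0]
force: [0.3, 0.4, 0.1]
width: 0.603
```

Run:
```python
from dots import *
c=cam("wrist");save(c,"w6.png",None,1.5)
marks(c,"probe","stand","probe_tip")
np.savez("c6.npz",f=c["frame"],P=c["P"],K=c["intrinsics"],D=c["dist_coeffs"])
for d in bot.trace(c,"probe")[:3]:
    ys,xs=np.nonzero(d["mask"]);print(d["score"],xs.mean(),ys.mean(),len(xs))
shift([472,332,270],0.794)
```

```text
probe [([455.0, 434.9, 74.4], 0.67), ([383.2, 324.8, 75.0], 0.62), ([471.5, 330.8, 93.2], 0.56)]
stand [([468.9, 334.8, 2.2], 0.66)]
probe_tip []
0.81 197.97356828193833 123.44823788546256 908
0.7 303.82929292929293 104.71010101010101 990
0.61 254.0215053763441 174.92795698924732 930
clock 12.98 tcp [472.1 330.9 270.1] yaw_y 0.792 tilt 0.14 w 0.599 F [ 0.3 -0.3 -1.1] q [ 0.18  0.55 -1.17  1.67  0.53  1.28 -0.3 ]
shift [0.0009 0.0007 0.0001] turn -0.002 (+-pi)
```

View pics/w6.png

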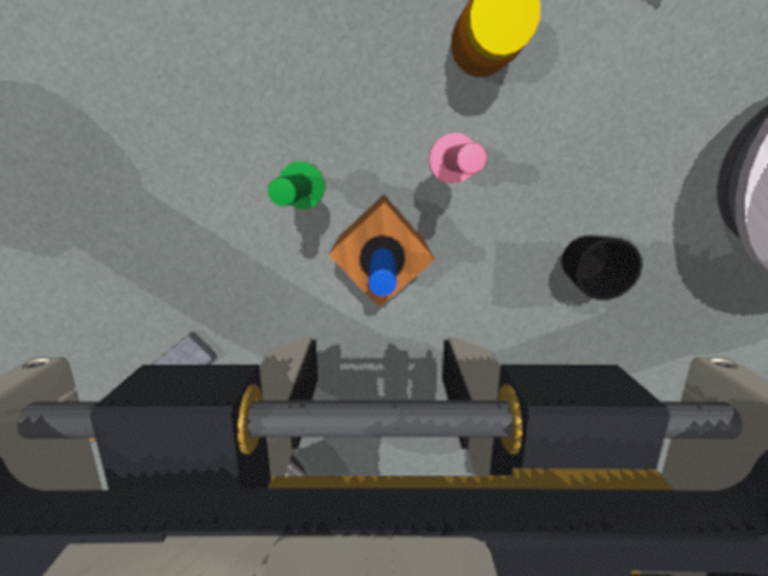

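Run:
```python
from dots import *
d=np.load("c6.npz");c=dict(frame=d["f"],P=d["P"],intrinsics=d["K"],dist_coeffs=d["D"])
hsv=cv2.cvtColor(c["frame"],cv2.COLOR_RGB2HSV)
m=cv2.inRange(hsv,(100,150,175),(118,255,255));m[:150]=0;m[220:]=0;m[:,:220]=0;m[:,290:]=0
ys,xs=np.nonzero(m);print("top",len(xs),xs.mean(),ys.mean(),ray(c,(xs.mean(),ys.mean()),166))
print("collar",ray(c,(382/1.5-.3,257/1.5-.3),96))
P=[ray(c,((x-.5)/1.5,(y-.5)/1.5),90)[:2] for x,y in((383,196),(433,255),(331,255))]
print("corners",np.round(P,1),"c",(P[1]+P[2])/2)
im=cv2.resize(c["frame"][120:220,200:310,::-1],None,fx=7,fy=6,interpolation=2);cv2.imwrite("pics/w6c.png",im)
```

```text
top 235 254.5744680851064 187.8595744680851 [471.42555816 334.03335167 166.        ]
collar [470.59678668 334.79517954  96.        ]
corners [[435.2 370.8]
 [501.4 366.5]
 [439.2 303.5]] c [470.28882296 335.03214215]
```

View pics/w6c.png

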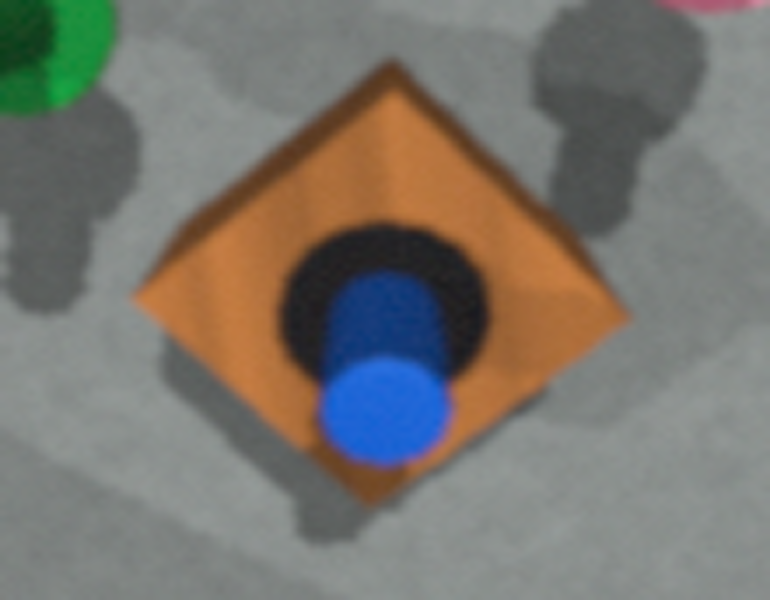

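Run:
```python
from h import *
shift([471.1,334.6,116],0.794)
```

```text
clock 12.98 tcp [472.1 330.9 270.1] yaw_y 0.792 tilt 0.14 w 0.599 F [ 0.3 -0.3 -1.1] q [ 0.18  0.55 -1.17  1.67  0.53  1.28 -0.3 ]
shift [0.0034 0.0023 0.1541] turn -0.002 (+-pi)
```

apply_moves(
  steps=[
    [[0.0034,0.0023,0.04,0,0.2],[0.0034,0.0023,0.08,0,0.2],[0.0034,0.0023,0.115,0,0.2],[0.0034,0.0023,0.14,0,0.2],[0.0034,0.0023,0.154,0,0.2],[0.0034,0.0023,0.154,0,0.2],[0.0034,0.0023,0.154,0,0.2],[0.0034,0.0023,0.154,0,-1],[0.0034,0.0023,0.154,0,-1],[0.0034,0.0023,0.154,0,-1],[0.0034,0.0023,0.154,0,-1],[0.0034,0.0023,0.154,0,-1],[0.0034,0.0023,0.154,0,-1],[0.0034,0.0023,0.154,0,-1],[0.0034,0.0023,0.154,0,-1],[0.0034,0.0023,0.154,0,-1]],
  ],
)

```text
clock: 14.32
tcp_pos: [471.2, 334.5, 116.4]
tcp_rot: [0.379, 0.925, -0.001, -0.0]
force: [-0.2, -0.3, 3.3]
width: 0.212
```

Run:
```python
from h import *
shift([471.1,334.6,256],0.794)
c=cam("wrist");save(c,"w7.png",None,1.5)
```

```text
clock 14.32 tcp [471.2 334.5 116.4] yaw_y 0.792 tilt 0.14 w 0.212 F [-0.2 -0.3  3.3] q [ 0.07  0.71 -1.02  1.81  0.71  1.03 -0.44]
shift [ 0.     -0.0004 -0.1396] turn -0.002 (+-pi)
```

View pics/w7.png

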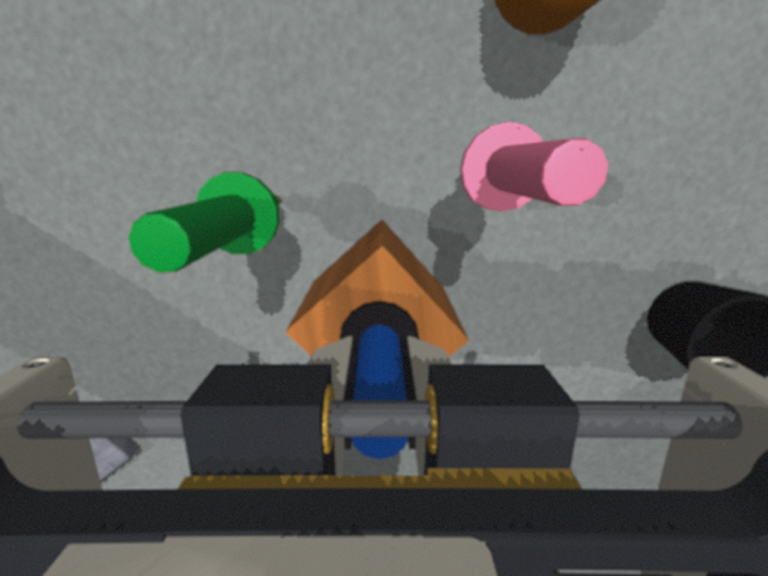

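apply_moves(
  steps=[
    [[0,0,0,0,-1],[0,0,-0.015,0,-1],[0,0,-0.04,0,-1],[0,0,-0.07,0,-1],[0,0,-0.1,0,-1],[0,0,-0.13,0,-1],[0,0,-0.15,0,-1],[0,0,-0.15,0,-1],[0,0,-0.15,0,-1],[0,0,-0.15,0,-1]],
  ],
)

```text
clock: 15.2
tcp_pos: [471.1, 334.2, 265.7]
tcp_rot: [0.379, 0.925, -0.002, -0.0]
force: [-0.5, -0.8, -1.8]
width: 0.215
```

Run:
```python
from h import *
shift([421.5,-269.5,270],0.094)
for n in ("scene","side"):
    c=cam(n);marks(c,"probe","probe_tip","white_puck_top")
    save(c,n+"8.png",None,1.5)
s=bot.read_state();r=R.from_quat(s["tcp_rot"]).as_matrix();print(s["tcp_pos"],s["width"],s["force"])
for n in ("scene","side"):pass
```

```text
clock 15.2 tcp [471.1 334.2 265.7] yaw_y 0.792 tilt 0.22 w 0.215 F [-0.5 -0.8 -1.8] q [ 0.17  0.56 -1.16  1.68  0.53  1.27 -0.31]
shift [-0.3886 -0.4646 -0.0022] turn 0.698 (+-pi)
probe [([455.2, 432.9, 77.4], 0.62), ([382.1, 328.4, 77.3], 0.45)]
probe_tip [([424.7, -269.8, -0.7], 0.52)]
white_puck_top [([420.3, -271.2, 25.5], 0.57), ([659.8, -393.6, -3.0], 0.22)]
probe [([471.3, 334.0, 238.2], 0.91), ([455.4, 427.2, 77.3], 0.68), ([588.8, -23.2, 89.2], 0.32)]
probe_tip []
white_puck_top [([422.6, -268.3, 27.8], 0.72), ([585.3, -23.0, 90.5], 0.56)]
[471.21091171 334.77067565 265.91480677] 0.21299092821803603 [ 0.22524264  0.94093706 -1.16512015]
```

View pics/side8.png

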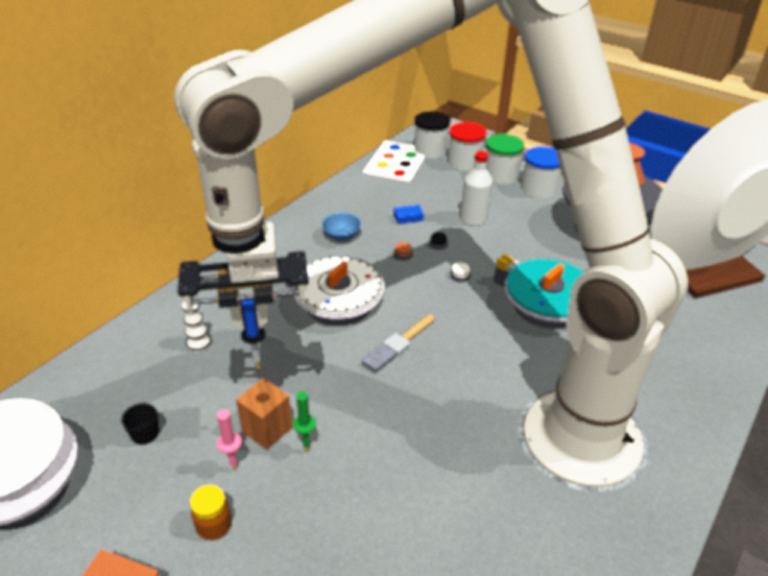

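View pics/scene8.png

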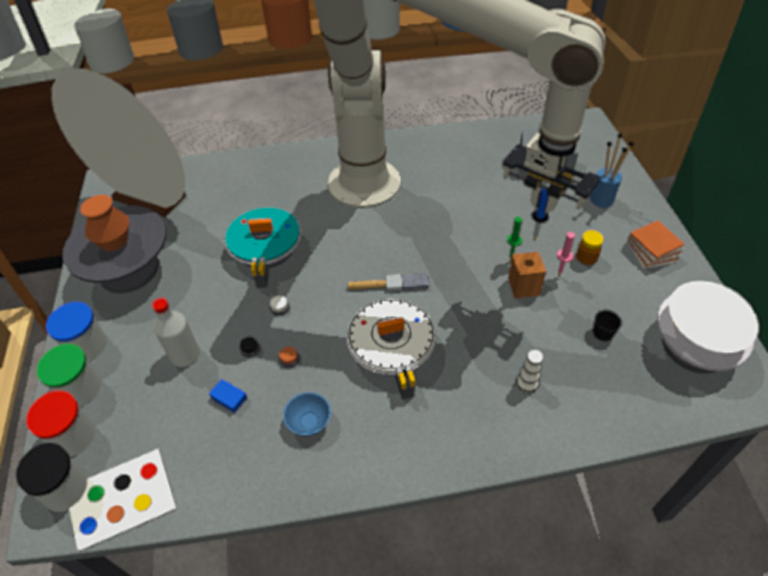

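apply_moves(
  steps=[
    [[-0.389,-0.464,-0.005,0.7,-1],[-0.389,-0.464,-0.005,0.7,-1],[-0.389,-0.464,-0.005,0.7,-1],[-0.389,-0.464,-0.005,0.7,-1],[-0.389,-0.464,-0.005,0.7,-1],[-0.389,-0.464,-0.005,0.7,-1],[-0.389,-0.464,-0.005,0.7,-1],[-0.389,-0.464,-0.005,0.7,-1],[-0.389,-0.464,-0.005,0.7,-1],[-0.389,-0.464,-0.005,0.7,-1],[-0.389,-0.464,-0.005,0.7,-1],[-0.389,-0.464,-0.005,0.7,-1],[-0.389,-0.464,-0.005,0.7,-1],[-0.389,-0.464,-0.005,0.7,-1],[-0.389,-0.464,-0.005,0.7,-1],[-0.389,-0.464,-0.005,0.7,-1],[-0.389,-0.464,-0.005,0.7,-1],[-0.389,-0.464,-0.005,0.7,-1]],
  ],
)

```text
clock: 17.1
tcp_pos: [422.7, -267.4, 272.4]
tcp_rot: [0.673, 0.739, -0.001, -0.0]
force: [-0.2, 1.1, -1.7]
width: 0.211
```

Run:
```python
from h import *
shift([421.5,-270,140],0.094)
c=cam("wrist");save(c,"w9.png",None,1.5);marks(c,"white_puck_top")
shift([421.5,-270,140],0.094)
```

```text
clock 17.1 tcp [ 422.7 -267.4  272.4] yaw_y 0.094 tilt 0.14 w 0.211 F [-0.2  1.1 -1.7] q [ 1.35  0.28 -0.99  1.85  0.26  1.15  0.37]
shift [-0.0023 -0.0012  0.1324] turn -0.000 (+-pi)
white_puck_top [([424.1, -270.6, 26.9], 0.79)]
clock 17.2 tcp [ 423.  -266.9  272.6] yaw_y 0.096 tilt 0.18 w 0.215 F [ 0.6  0.6 -2.1] q [ 1.35  0.28 -0.99  1.85  0.26  1.15  0.37]
shift [-0.0026 -0.0015  0.1326] turn 0.002 (+-pi)
```

View pics/w9.png

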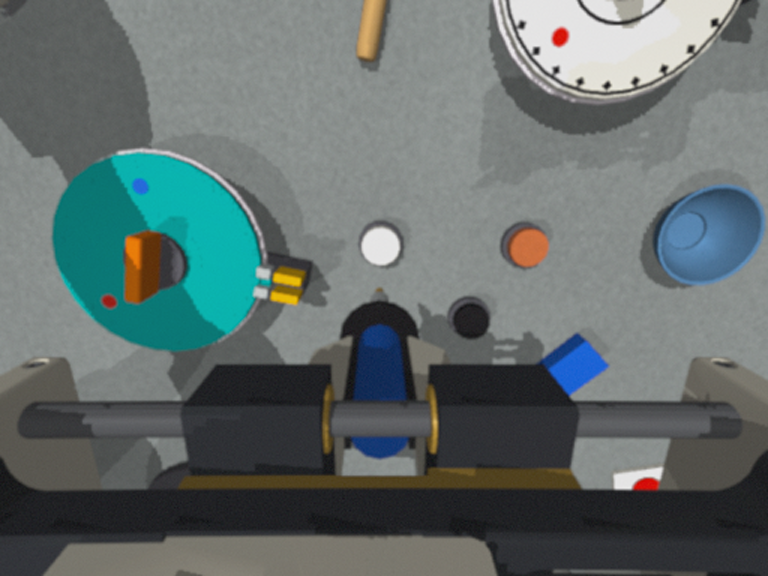

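Run:
```python
from h import *
c=cam("wrist")
print("puck",ray(c,(380/1.5,245/1.5),25))
t=bot.read_state()["tcp_pos"]
print("tip proj",proj(c,[t[0],t[1],t[2]-101.4])*1.5)
p=ray(c,(379/1.5,290.5/1.5),t[2]-101.4);print("tip",p-t)
im=cv2.resize(c["frame"][180:230,220:290,::-1],None,fx=10,fy=10,interpolation=2);cv2.imwrite("pics/w9c.png",im)
shift([422.5,-270.5,142],0.094)
```

```text
puck [ 423.3074732  -267.23139893   25.        ]
tip proj [379.42891886 288.67036795]
tip [  -0.16673436   -1.34474789 -101.4       ]
clock 17.25 tcp [ 423.  -267.   272.6] yaw_y 0.096 tilt 0.19 w 0.21 F [ 0.2  0.4 -1.7] q [ 1.35  0.28 -0.99  1.85  0.26  1.15  0.37]
shift [-0.0031 -0.0005  0.1307] turn 0.002 (+-pi)
```

View pics/w9c.png

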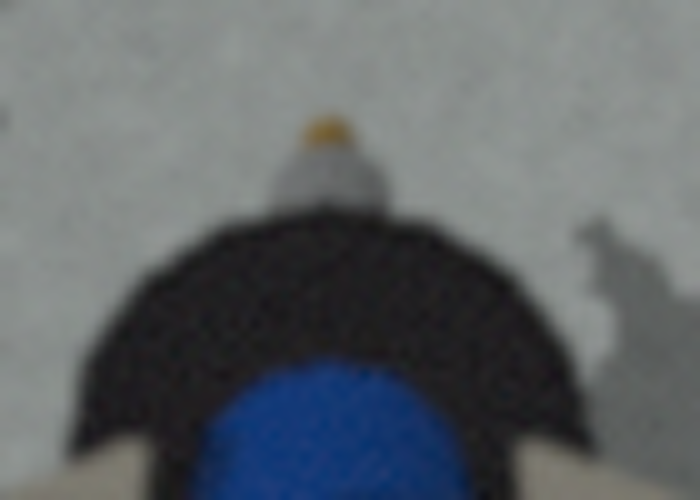

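apply_moves(
  steps=[
    [[-0.002,0,0.04,0,-1],[-0.002,0,0.08,0,-1],[-0.002,0,0.11,0,-1],[-0.002,0,0.13,0,-1],[-0.002,0,0.138,0,-1],[-0.002,0,0.142,0,-1],[-0.002,0,0.145,0,-1],[-0.002,0,0.148,0,-1],[-0.002,0,0.15,0,-1],[-0.002,0,0.15,0,-1],[-0.002,0,0.15,0,-1],[-0.002,0,0.15,0,-1]],
  ],
)

```text
clock: 18.25
tcp_pos: [423.7, -269.8, 123.5]
tcp_rot: [0.673, 0.74, -0.002, 0.001]
force: [1.1, 0.6, 0.5]
width: 0.213
```

Run:
```python
from h import *
for i in range(3):
  c=cam("wrist");shift([422.5,-270.5,272],0.094)
save(c,"w10.png",None,1.5)
c=cam("side");save(c,"side10.png",(270,130,350,210),7)
```

```text
clock 18.3 tcp [ 423.5 -269.8  123.3] yaw_y 0.095 tilt 0.21 w 0.213 F [ 1.  -0.3 -0. ] q [ 1.21  0.48 -0.86  2.    0.48  0.87  0.18]
shift [-0.0011 -0.0012 -0.1487] turn 0.001 (+-pi)
clock 18.35 tcp [ 423.4 -269.8  123.2] yaw_y 0.095 tilt 0.21 w 0.211 F [ 1.1  0.9 -0.3] q [ 1.21  0.48 -0.86  2.    0.48  0.87  0.18]
shift [-0.0011 -0.0011 -0.1488] turn 0.001 (+-pi)
clock 18.4 tcp [ 423.2 -269.8  123.1] yaw_y 0.095 tilt 0.21 w 0.214 F [1.2 1.2 0.8] q [ 1.21  0.48 -0.85  2.    0.48  0.87  0.18]
shift [-0.0011 -0.001  -0.1489] turn 0.001 (+-pi)
```

View pics/w10.png

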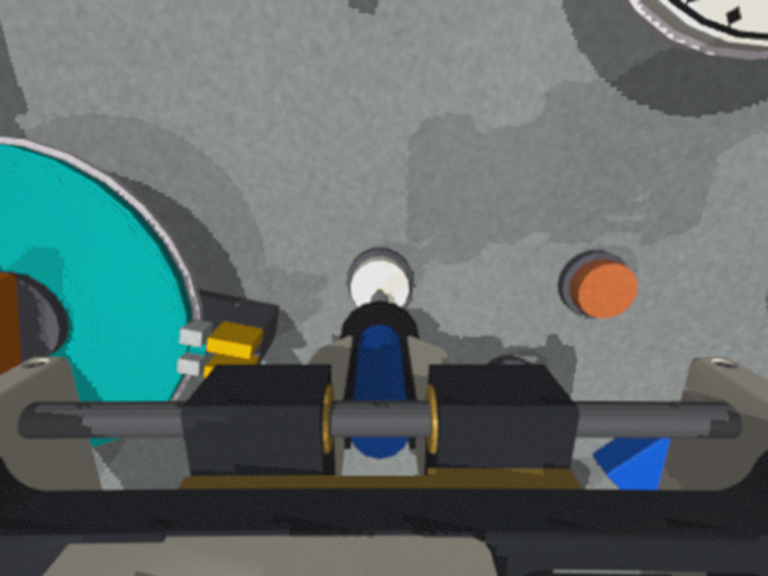

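View pics/side10.png

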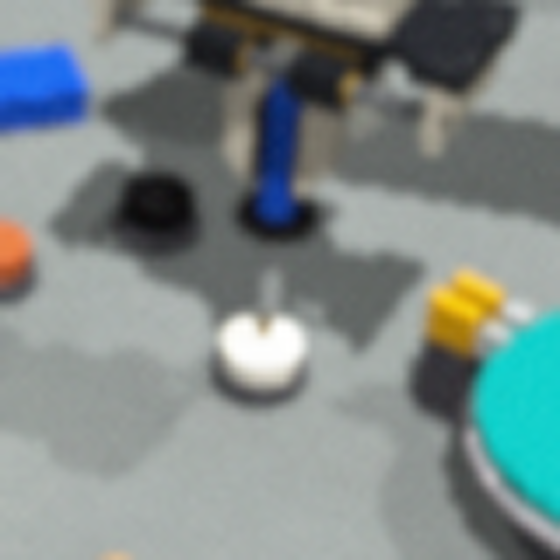

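Run:
```python
from h import *
shift([565.2,41.8,220],0.094)
shift([550.2,-78.2,220],0.094)
```

```text
clock 18.45 tcp [ 423.2 -269.8  123. ] yaw_y 0.095 tilt 0.2 w 0.216 F [0.6 0.6 1. ] q [ 1.21  0.48 -0.85  2.    0.48  0.87  0.18]
shift [ 0.2963  0.1709 -0.0982] turn 0.001 (+-pi)
clock 18.45 tcp [ 423.2 -269.8  123. ] yaw_y 0.095 tilt 0.2 w 0.216 F [0.6 0.6 1. ] q [ 1.21  0.48 -0.85  2.    0.48  0.87  0.18]
shift [ 0.1783  0.1445 -0.0978] turn 0.001 (+-pi)
```

apply_moves(
  steps=[
    [[0,0,-0.04,0,-1],[0,0,-0.08,0,-1],[0.02,0.01,-0.11,0,-1],[0.06,0.03,-0.125,0,-1],[0.296,0.171,-0.12,0,-1],[0.296,0.171,-0.12,0,-1],[0.296,0.171,-0.12,0,-1],[0.296,0.171,-0.12,0,-1],[0.296,0.171,-0.12,0,-1],[0.296,0.171,-0.12,0,-1],[0.296,0.171,-0.12,0,-1],[0.296,0.171,-0.12,0,-1],[0.296,0.171,-0.12,0,-1],[0.296,0.171,-0.11,0,-1],[0.296,0.171,-0.09,0,-1],[0.296,0.171,-0.09,0,-1],[0.296,0.171,-0.09,0,-1],[0.296,0.171,-0.09,0,-1]],
  ],
)

```text
clock: 19.95
tcp_pos: [565.2, 40.0, 211.9]
tcp_rot: [0.673, 0.739, -0.002, 0.001]
force: [-0.0, 1.3, -1.7]
width: 0.211
```

Run:
```python
from dots import *
shift([565.2,41.8,157.4],0.094)
for i in range(2): c=cam("wrist")
save(c,"w11.png",None,1.5);dots(c)
t=bot.read_state()["tcp_pos"];print("tip proj",proj(c,[t[0],t[1],t[2]-101.4])*1.5,"dot proj",proj(c,[565.2,41.8,60])*1.5)
shift([565.2,41.8,157.4],0.094)
```

```text
clock 19.95 tcp [565.2  40.  211.9] yaw_y 0.093 tilt 0.24 w 0.211 F [-0.   1.3 -1.7] q [ 0.61  0.51 -0.96  1.77  0.46  1.11 -0.41]
shift [0.002  0.0003 0.0545] turn -0.001 (+-pi)
blue 79 [252.4 178.2] [564.9  41.5]
blue 1462 [252.8 243.6] [573.6 -46.8]
blue 411 [252.8 296.4] [ 581.5 -129.8]
yellow 572 [362.8 227. ] [707.2  -5.8]
yellow 82 [508.5 241.5] [890.4  -7.7]
yellow 85 [287.8 267.6] [622.4 -72.8]
yellow 158 [217.1 280.9] [ 530.9 -102.1]
yellow 77 [288.7 292.5] [ 628.6 -111.3]
yellow 133 [320.8 314.9] [ 678.3 -144. ]
tip proj [379.6070494  287.94940985] dot proj [379.05768844 266.96136068]
clock 20.05 tcp [565.8  40.7 212.6] yaw_y 0.094 tilt 0.2 w 0.212 F [-0.7 -0.3 -1.1] q [ 0.6   0.5  -0.96  1.77  0.46  1.11 -0.41]
shift [ 0.0013 -0.0004  0.0552] turn 0.000 (+-pi)
```

View pics/w11.png

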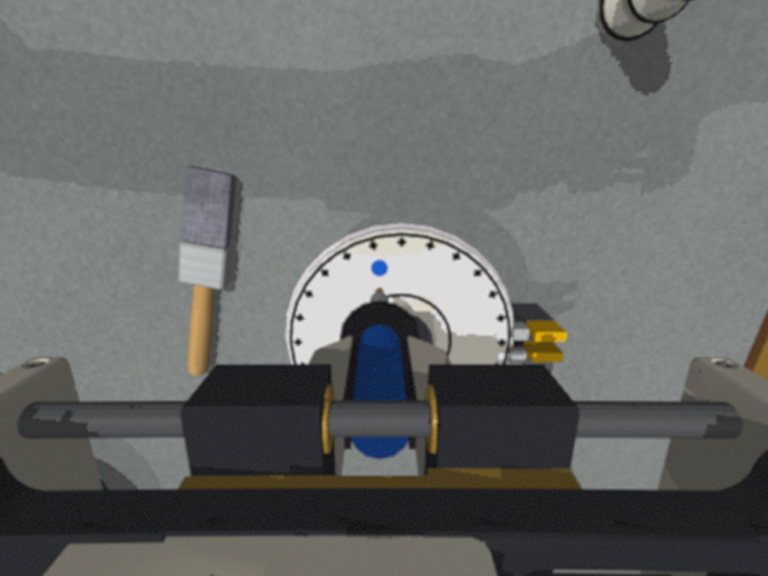

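Blue dot at (379,267) in the picture, tip at (379,290). The dot measures (564.9,41.5), which agrees with the plan, so I press.

apply_moves(
  steps=[
    [[0.001,0,0.02,0,-1],[0.001,0,0.036,0,-1],[0.001,0,0.044,0,-1],[0.001,0,0.048,0,-1],[0.001,0,0.051,0,-1],[0.001,0,0.054,0,-1],[0.001,0,0.055,0,-1],[0.001,0,0.055,0,-1],[0.001,0,0.055,0,-1],[0.001,0,0.055,0,-1]],
  ],
)

```text
clock: 20.88
tcp_pos: [566.1, 41.7, 158.2]
tcp_rot: [0.673, 0.74, -0.001, 0.001]
force: [-1.4, 0.2, -0.0]
width: 0.215
```

Run:
```python
from dots import *
for i in range(4): c=cam("wrist");shift([565.2,41.8,157.4],0.094)
save(c,"w12.png",(200,130,300,230),6)
shift([550.2,-78.2,215],0.094)
```

```text
clock 20.93 tcp [566.   41.6 158.1] yaw_y 0.094 tilt 0.2 w 0.213 F [-0.4 -0.3  0.3] q [ 0.56  0.57 -0.91  1.81  0.53  1.02 -0.46]
shift [ 0.0002 -0.0008  0.0007] turn -0.000 (+-pi)
clock 20.98 tcp [566.   41.6 158. ] yaw_y 0.094 tilt 0.2 w 0.211 F [-0.8 -1.1  0.7] q [ 0.56  0.57 -0.91  1.81  0.53  1.02 -0.46]
shift [ 0.0002 -0.0008  0.0006] turn 0.000 (+-pi)
clock 21.03 tcp [566.   41.6 158. ] yaw_y 0.094 tilt 0.2 w 0.211 F [-0.1  0.1  0.7] q [ 0.56  0.57 -0.91  1.81  0.53  1.02 -0.46]
shift [ 0.0003 -0.0008  0.0006] turn -0.000 (+-pi)
clock 21.08 tcp [566.   41.6 157.9] yaw_y 0.094 tilt 0.2 w 0.214 F [-0.3 -0.6  0.1] q [ 0.56  0.57 -0.91  1.81  0.53  1.02 -0.46]
shift [ 0.0003 -0.0007  0.0005] turn 0.000 (+-pi)
clock 21.08 tcp [566.   41.6 157.9] yaw_y 0.094 tilt 0.2 w 0.214 F [-0.3 -0.6  0.1] q [ 0.56  0.57 -0.91  1.81  0.53  1.02 -0.46]
shift [-0.118  -0.0269 -0.0567] turn 0.000 (+-pi)
```

View pics/w12.png

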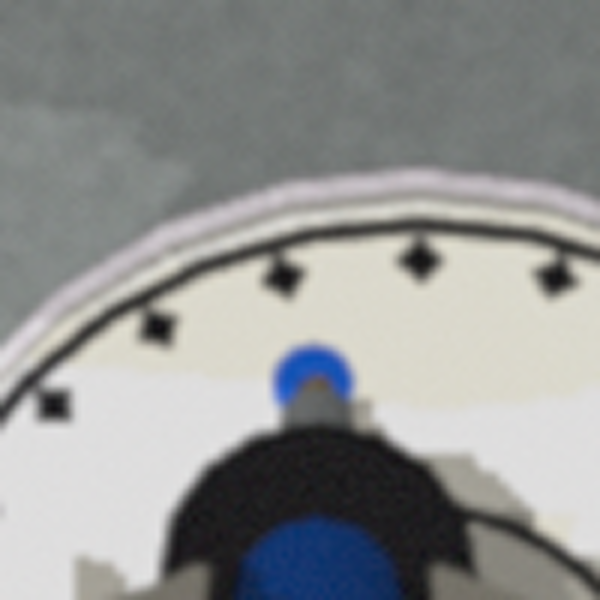

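apply_moves(
  steps=[
    [[0,0,-0.02,0,-1],[0,0,-0.05,0,-1],[-0.02,-0.005,-0.065,0,-1],[-0.06,-0.014,-0.065,0,-1],[-0.095,-0.022,-0.065,0,-1],[-0.118,-0.027,-0.06,0,-1],[-0.118,-0.027,-0.055,0,-1],[-0.118,-0.027,-0.055,0,-1],[-0.118,-0.027,-0.055,0,-1],[-0.118,-0.027,-0.055,0,-1]],
  ],
)

```text
clock: 21.92
tcp_pos: [550.3, -76.4, 213.5]
tcp_rot: [0.672, 0.74, -0.001, 0.001]
force: [0.3, 0.9, -1.7]
width: 0.208
```

Run:
```python
from dots import *
for i in range(2): c=cam("wrist")
save(c,"w13.png",None,1.5);dots(c)
t=bot.read_state()["tcp_pos"];print("tip proj",proj(c,[t[0],t[1],t[2]-101.4])*1.5,"dot proj",proj(c,[550.2,-78.2,60])*1.5)
shift([550.2,-78.2,157.2],0.094)
```

```text
blue 116 [276.7  74.4] [565.  42.]
blue 1430 [252.8 243.6] [ 559.1 -164.2]
blue 165 [385.3 261.2] [ 738.7 -173. ]
blue 410 [252.8 296.4] [ 567.3 -247.3]
blue 209 [390.  298.6] [ 759.9 -231.6]
red 62 [252.  180.4] [549.9 -78.2]
yellow 250 [401.1 128.7] [708.3  -0.9]
yellow 256 [397.9 145.5] [709.7 -19.2]
yellow 61 [509.1 243.4] [ 879.6 -126.6]
yellow 128 [217.1 281.5] [ 516.4 -220.6]
yellow 78 [288.  267.7] [ 608.4 -190.1]
yellow 79 [288.9 292.4] [ 614.9 -228.5]
yellow 476 [ 90.7 315.3] [ 344.4 -291.8]
yellow 95 [305.4 314.4] [ 643.  -262.8]
yellow 69 [370.5 314.5] [ 733.5 -253.6]
orange 888 [293.9 139. ] [586.6 -19.8]
tip proj [379.01760677 288.59273075] dot proj [378.45428033 270.57455034]
clock 22.02 tcp [550.5 -76.5 213.7] yaw_y 0.097 tilt 0.18 w 0.214 F [-0.2  1.1 -1.4] q [ 0.83  0.48 -0.96  1.79  0.44  1.1  -0.19]
shift [-0.0015 -0.0005  0.0565] turn 0.003 (+-pi)
```

View pics/w13.png

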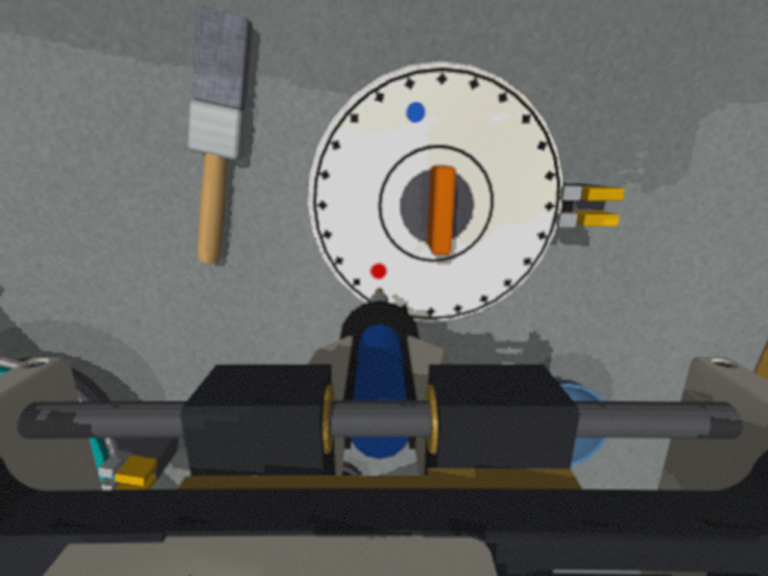

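Red dot at (378,271) just ahead of the tip at (379,290). It measures (549.9,−78.2), and the keyway is still lined up with the fork.

apply_moves(
  steps=[
    [[-0.0015,0,0.02,0,-1],[-0.0015,0,0.038,0,-1],[-0.0015,0,0.046,0,-1],[-0.0015,0,0.05,0,-1],[-0.0015,0,0.053,0,-1],[-0.0015,0,0.055,0,-1],[-0.0015,0,0.0565,0,-1],[-0.0015,0,0.0565,0,-1],[-0.0015,0,0.0565,0,-1],[-0.0015,0,0.0565,0,-1]],
  ],
)

```text
clock: 22.85
tcp_pos: [551.1, -77.9, 157.7]
tcp_rot: [0.672, 0.74, -0.0, 0.002]
force: [-0.3, 0.9, -0.7]
width: 0.21
```

Run:
```python
from dots import *
for i in range(4): c=cam("wrist");shift([550.2,-78.2,157.4],0.094)
save(c,"w14.png",(200,100,300,230),5)
shift([471.0,334.6,270],0.792)
```

```text
clock 22.9 tcp [551.1 -77.9 157.7] yaw_y 0.097 tilt 0.21 w 0.21 F [-0.9  0.7 -0.4] q [ 0.79  0.55 -0.91  1.84  0.51  1.   -0.24]
shift [-0.0002 -0.001   0.0003] turn 0.003 (+-pi)
clock 22.95 tcp [551.1 -78.  157.6] yaw_y 0.097 tilt 0.21 w 0.214 F [ 0.6  1.9 -0.1] q [ 0.79  0.55 -0.91  1.84  0.51  1.   -0.24]
shift [-0.0001 -0.001   0.0002] turn 0.003 (+-pi)
clock 23.0 tcp [551.1 -78.  157.5] yaw_y 0.097 tilt 0.2 w 0.215 F [-0.   0.8  0.4] q [ 0.79  0.55 -0.91  1.84  0.51  1.   -0.24]
shift [-0.0001 -0.0009  0.0001] turn 0.003 (+-pi)
clock 23.05 tcp [551.1 -78.  157.5] yaw_y 0.097 tilt 0.2 w 0.215 F [0.8 0.3 0.3] q [ 0.79  0.55 -0.91  1.84  0.51  1.   -0.24]
shift [-0.0001 -0.0009  0.0001] turn 0.003 (+-pi)
clock 23.05 tcp [551.1 -78.  157.5] yaw_y 0.097 tilt 0.2 w 0.215 F [0.8 0.3 0.3] q [ 0.79  0.55 -0.91  1.84  0.51  1.   -0.24]
shift [ 0.4181 -0.0397 -0.1138] turn -0.695 (+-pi)
```

View pics/w14.png

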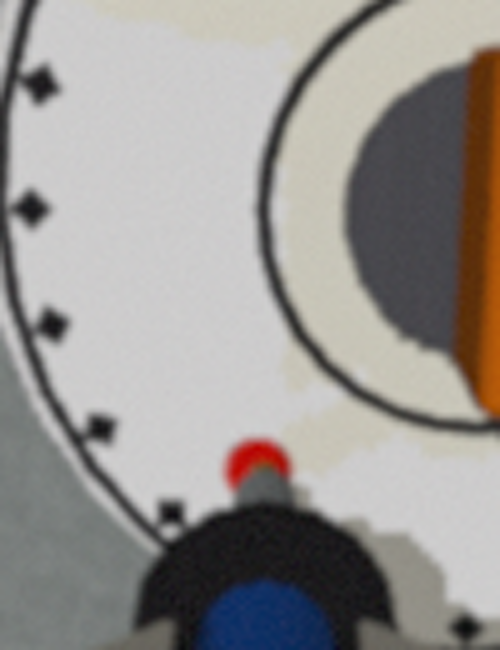

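apply_moves(
  steps=[
    [[0,0,-0.03,0,-1],[0,0,-0.07,0,-1],[0,0,-0.1,0,-1],[0.03,-0.002,-0.114,-0.1,-1],[0.418,-0.04,-0.114,-0.695,-1],[0.418,-0.04,-0.114,-0.695,-1],[0.418,-0.04,-0.114,-0.695,-1],[0.418,-0.04,-0.114,-0.695,-1],[0.418,-0.04,-0.114,-0.695,-1],[0.418,-0.04,-0.114,-0.695,-1],[0.418,-0.04,-0.114,-0.695,-1],[0.418,-0.04,-0.114,-0.695,-1],[0.418,-0.04,-0.114,-0.695,-1],[0.418,-0.04,-0.114,-0.695,-1],[0.418,-0.04,-0.114,-0.695,-1],[0.418,-0.04,-0.114,-0.695,-1],[0.418,-0.04,-0.114,-0.695,-1],[0.418,-0.04,-0.114,-0.695,-1],[0.418,-0.04,-0.114,-0.695,-1]],
  ],
)

```text
clock: 24.63
tcp_pos: [471.7, 332.6, 269.9]
tcp_rot: [0.381, 0.924, -0.001, 0.002]
force: [-0.4, 0.2, -2.1]
width: 0.211
```

Run:
```python
from dots import *
for i in range(2): c=cam("wrist")
save(c,"w15.png",None,1.5)
t=bot.read_state()["tcp_pos"];print("tip proj",proj(c,[t[0],t[1],t[2]-101.4])*1.5,"stand proj",proj(c,[471,334.6,90])*1.5)
im=cv2.resize(c["frame"][130:230,200:310,::-1],None,fx=7,fy=6,interpolation=2)
a=np.linspace(0,2*np.pi,40)
for q in ([471,334.6],):
    pts=[proj(c,[q[0]+11.5*np.cos(x),q[1]+11.5*np.sin(x),90]) for x in a]
    pts=np.array([((p[0]-200+.5)*7,(p[1]-130+.5)*6) for p in pts]).astype(int)
    cv2.polylines(im,[pts],True,(255,0,255),1)
cv2.imwrite("pics/w15c.png",im)
shift([471,334.6,160],0.792)
```

```text
tip proj [378.53564925 287.41112365] stand proj [379.61547301 257.96458565]
clock 24.73 tcp [471.5 333.1 270.1] yaw_y 0.789 tilt 0.24 w 0.214 F [-0.2  0.9 -2. ] q [ 0.16  0.53 -1.13  1.68  0.5   1.26 -0.29]
shift [0.0018 0.0009 0.1101] turn -0.003 (+-pi)
```

View pics/w15c.png

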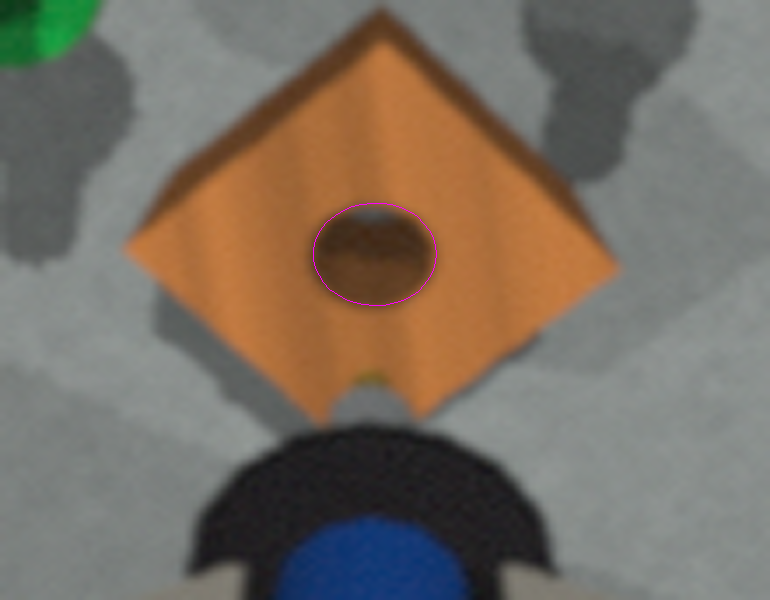

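The predicted hole outline falls on the hole, so the fit is within about 1 mm. Lowering the probe.

apply_moves(
  steps=[
    [[0.0018,0.001,0.03,-0.003,-1],[0.0018,0.001,0.055,-0.003,-1],[0.0018,0.001,0.06,-0.003,-1],[0.0018,0.001,0.06,-0.003,-1],[0.0018,0.001,0.08,-0.003,-1],[0.0018,0.001,0.1,-0.003,-1],[0.0018,0.001,0.12,-0.003,-1],[0.0018,0.001,0.135,-0.003,-1],[0.0018,0.001,0.145,-0.003,-1],[0.0018,0.001,0.15,-0.003,-1],[0.0018,0.001,0.152,-0.003,-1],[0.0018,0.001,0.153,-0.003,-1],[0.0018,0.001,0.153,-0.003,-1],[0.0018,0.001,0.153,-0.003,-1]],
  ],
)

```text
clock: 25.9
tcp_pos: [471.7, 335.0, 118.0]
tcp_rot: [0.38, 0.925, -0.001, 0.002]
force: [-0.1, 0.4, -1.1]
width: 0.21
```

Run:
```python
from dots import *
for i in range(3): c=cam("wrist");shift([471,334.6,116.4],0.792)
save(c,"w16.png",(200,150,310,250),6)
```

```text
clock 25.95 tcp [471.7 335.  117.9] yaw_y 0.792 tilt 0.25 w 0.214 F [-0.3 -0.4 -2.2] q [ 0.05  0.69 -0.99  1.81  0.68  1.02 -0.42]
shift [ 0.0002 -0.0007  0.0015] turn 0.000 (+-pi)
clock 26.0 tcp [471.6 334.9 117.8] yaw_y 0.792 tilt 0.25 w 0.212 F [-0.   0.1 -2. ] q [ 0.05  0.69 -0.99  1.81  0.68  1.02 -0.42]
shift [ 0.0003 -0.0006  0.0014] turn 0.000 (+-pi)
clock 26.05 tcp [471.6 334.8 117.7] yaw_y 0.792 tilt 0.25 w 0.213 F [ 0.   0.1 -1.4] q [ 0.05  0.69 -0.99  1.81  0.68  1.02 -0.42]
shift [ 0.0003 -0.0005  0.0013] turn 0.000 (+-pi)
```

View pics/w16.png

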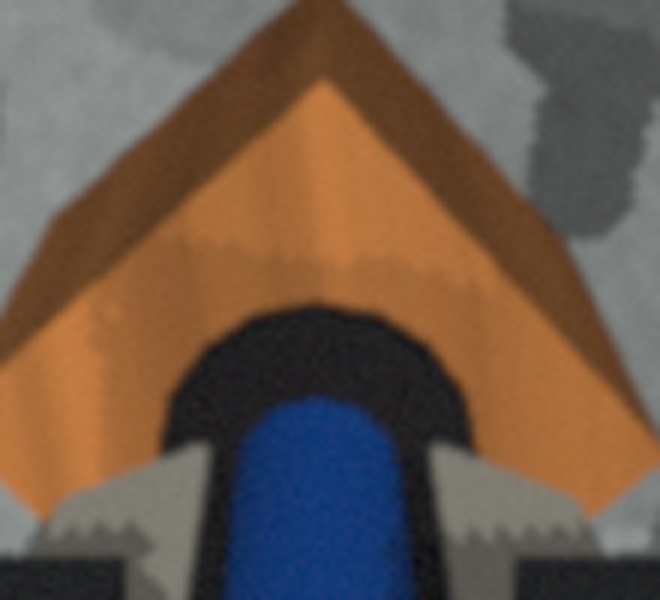

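apply_moves(
  steps=[
    [[0,0,0.001,0,-1],[0,0,0.0015,0,-1],[0,0,0.0015,0,-1],[0,0,0.0015,0,-1],[0,0,0.0015,0,-0.4],[0,0,0.0015,0,0],[0,0,0.0015,0,0.2],[0,0,0.0015,0,0.2],[0,0,0.0015,0,0.2],[0,0,0.0015,0,0.2],[0,0,0.0015,0,0.2]],
  ],
)

```text
clock: 26.97
tcp_pos: [471.5, 334.8, 116.2]
tcp_rot: [0.38, 0.925, -0.001, 0.002]
force: [0.3, -0.6, -0.4]
width: 0.589
```

Run:
```python
from dots import *
c=cam("wrist");shift([471,334.6,116.4],0.792)
save(c,"w17.png",None,1.5)
```

```text
clock 27.02 tcp [471.5 334.8 116.2] yaw_y 0.792 tilt 0.25 w 0.599 F [-0.3  0.6  0.1] q [ 0.05  0.69 -0.98  1.81  0.68  1.01 -0.42]
shift [ 0.0003 -0.0005 -0.0002] turn 0.000 (+-pi)
```

View pics/w17.png

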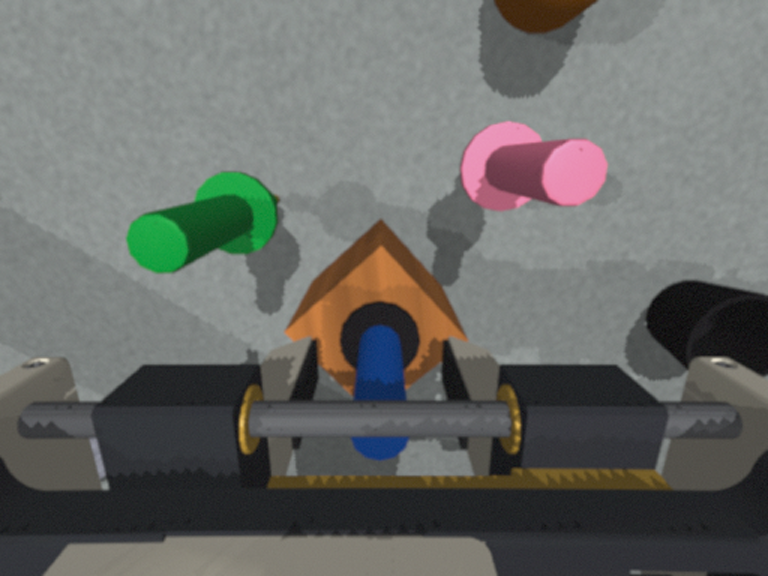

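Released, with the probe standing between open fingers. Backing straight up.

apply_moves(
  steps=[
    [[0,0,-0.02,0,0.2],[0,0,-0.05,0,0.2],[0,0,-0.09,0,0.2],[0,0,-0.13,0,0.2],[0,0,-0.155,0,0.2],[0,0,-0.155,0,0.2],[0,0,-0.155,0,0.2],[0,0,-0.155,0,0.2],[0,0,-0.155,0,0.2]],
  ],
)

```text
clock: 27.77
tcp_pos: [470.6, 334.4, 269.7]
tcp_rot: [0.38, 0.925, -0.002, 0.001]
force: [-0.3, -0.0, -0.8]
width: 0.602
```

Run:
```python
from dots import *
c=cam("wrist");shift([471,334.6,270],0.792);marks(c,"probe")
hsv=cv2.cvtColor(c["frame"],cv2.COLOR_RGB2HSV)
m=cv2.inRange(hsv,(100,150,175),(118,255,255));m[:150]=0;m[220:]=0;m[:,:220]=0;m[:,290:]=0
ys,xs=np.nonzero(m);print("top",len(xs),ray(c,(xs.mean(),ys.mean()),166))
save(c,"w18.png",(200,120,310,220),6)
c=cam("scene");save(c,"scene18.png",None,1.5)
marks(c,"keyway","index_slot","blue_dot","red_dot","vase","bottle","bowl","brush")
```

```text
clock 27.82 tcp [470.5 334.4 269.6] yaw_y 0.792 tilt 0.26 w 0.595 F [ 0.5  0.4 -0.7] q [ 0.15  0.53 -1.13  1.67  0.5   1.26 -0.29]
shift [-0.0002  0.0004 -0.0004] turn 0.000 (+-pi)
probe [([472.7, 328.9, 93.0], 0.81), ([454.5, 437.0, 74.1], 0.7), ([381.7, 331.1, 73.8], 0.69)]
top 229 [472.23583172 334.8194031  166.        ]
keyway [([312.9, -304.0, 66.8], 0.83), ([687.8, -11.0, 64.8], 0.73), ([403.8, -1.0, 0.9], 0.25)]
index_slot [([715.2, -11.6, 67.8], 0.88), ([336.5, -313.2, 68.4], 0.81), ([644.0, 471.0, -2.2], 0.41)]
blue_dot [([566.4, 43.9, 59.4], 0.96), ([203.7, -226.5, 56.8], 0.94), ([714.4, -10.2, 65.5], 0.56)]
red_dot [([550.1, -72.7, 60.6], 0.88), ([166.0, -343.2, 61.5], 0.82)]
vase [([732.7, 251.3, 1.9], 0.75), ([471.2, 329.8, 2.6], 0.54)]
bottle [([517.6, -500.4, 1.7], 0.78), ([565.3, 40.4, 61.3], 0.66)]
bowl [([740.8, -226.8, -0.5], 0.65)]
brush [([404.1, -1.5, -0.3], 0.95), ([551.0, -77.3, 59.5], 0.65)]
```

View pics/w18.png

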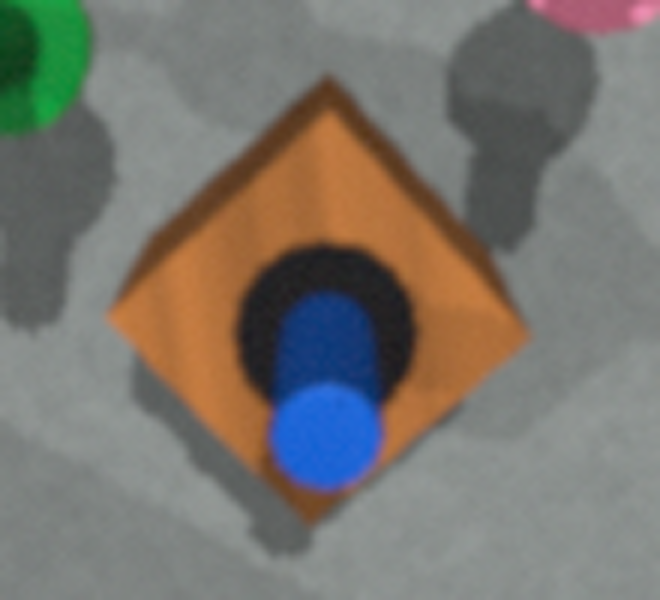

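View pics/scene18.png

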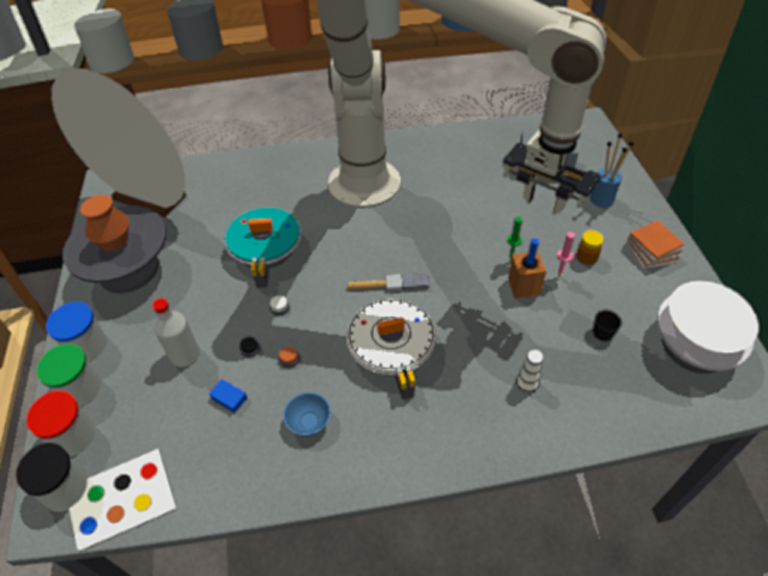

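The blue probe stands upright in its stand with its collar flat on the top and centred, as at the start. The keyway faces the fork and the bystanders are where they were. Handing in.

```bash
python3 -c "
from rig import bot
print(bot.finish_job())"
```

```text
the job is handed in; nothing more can be done
None
```

I did the whole job in about 28 s of the 72 s and handed it in; the interface reports no verdict.

**What I did**
- I turned the white turntable clockwise about 1.14 rad. The first view against the fork was about 0.03 rad off, so I corrected it before letting go.
- I pressed the blue probe on the white puck, then the blue dot and then the red dot. By the force reading and height each press was about 3–5 mm of the tip's travel, at roughly 2 N or less.
- I put the probe back in its stand and moved the gripper clear.

**Last checks**
- **Turntable:** with the probe over the red dot, just before the last press, both dots still measured within 1 mm of their expected places. After the return I checked it only in the scene picture, which shows the keyway still facing the fork.
- **Probe:** its handle top is within about 1.5 mm of the stand's axis and the collar sits on top. The network put the probe about 6 mm off in y, within its usual error; the picture and my own measurement show it centred.
- **Red dot:** the last network reading was about 5 mm off in y (-72.7 against -78.2), while its blue-dot reading was within about 2 mm. I took the wrist-camera value.
- **Bystanders:** all are in place in the final picture. I re-measured the vase, bottle, bowl and brush, and they agree within about 4 mm; the paint cup, eraser and jar I checked only by eye.

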